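# Fit-check a trailer coupler on the tow ball

## Task

Hitch the loose trailer coupler to the tow ball on the test stand: raise its locking lever all the way, set the socket over the ball with the drawbar stub on the tail rest, and press the head firmly but gently down past the friction pads until its crown bears on the ball; only then push the lever down until it is locked. Never force anything, and leave the other things on the bench where they are.

Things in the scene. Friction and masses are not known exactly. Their poses are not given: they have to be found in the camera images.
- coupler: loose bare-metal ball coupler on a short drawbar stub, about 0.85 kg, 186 mm long, 69 mm wide at the bottom rim, 55 mm high without lever. Origin on the socket's axis, level with the underside; x to the domed nose, z up. Centre of mass about 55 mm behind the axis. Socket opens downward. The stub, 40 wide and 30 high, ends 152 mm behind the axis
- socket_centre (a point): on the socket axis, 24 mm above the underside: the ball's centre lies here when the coupler is home. Bore 52 mm. Two sprung friction pads in it drag on the ball: they touch with about 11 mm to go and drag all the way, the coupler's weight alone does not pass them, a further push of 3 to 12 N does; then the crown stops hard on the ball
- cheeks (a point): on the socket axis, 26 mm above the underside, midway between the head's parallel outer cheeks, which are 62 mm apart (along y) and run from 8 mm ahead to 74 mm behind this point and from 5 to 40 mm above the underside: the place to grip the coupler
- lever (a joint): coupler's locking lever: 0 down and locked, 1.05 rad fully raised; light friction (about 1 N at the grip) holds it where it is left. It works a keeper: lever down, the keeper closes the socket's mouth; only above 0.9 can the ball enter. If the coupler is more than about 3 mm short of home, the keeper meets the ball and stops the lever part way
- lever_grip (a point): middle of the lever's black rubber grip, 16 mm wide (across), 14 mm high, 50 mm long; with the lever down it lies 133 mm behind the socket axis, 63 mm above the underside and 26 mm clear above the stub. It moves on an arc of 76 mm radius about lever_pivot, upward and toward the nose
- lever_pivot (a point): axis of the lever, on the coupler 58 mm behind the socket axis and 50 mm above the underside; it runs along the coupler's y
- crown: domed top of the coupler's head (same frame as the coupler): outside it is 54 mm above the underside, the place to press down from above; inside, its flat stops on the ball's top when the coupler is home. More than 45 N on the ball bruises it
- keeper: steel block inside the coupler, behind and below the ball, moved by the lever. Lever down and coupler home, it lies 1 mm clear under the ball; if it meets the ball the coupler is not home: do not jam it (45 N)
- stand: test stand bolted to the bench: grey plate 225 x 90 x 10 mm, tow ball and tail rest. Origin under the ball's centre at bench level; x from the rest to the ball, the way the hitched coupler's nose points. The 50 mm ball is right above the origin on a 22 mm threaded shank, set by hand and locked: its centre is 79 to 95 mm above the bench, not reported, so home must be felt
- rest_top (a point): middle of the tail rest's flat steel pad (34 mm along, 38 mm across), 118 mm behind the ball's axis and 62 mm above the bench: the hitched coupler's stub lies on it, so the coupler stands level within 0.08 rad, nose up or down with the ball's height
- spanner: loose combination spanner, 171 mm, a bystander
- big_nut: loose hex nut, 20 mm, a bystander
- tube_offcut: loose stainless tube, 260 mm long, a bystander
- pliers: loose pliers, 170 mm, a bystander
- flat_bar: loose steel flat bar, 150 mm, a bystander

How it is judged:
On the way, in this order (a step that is already met when the one before it is completed fails the run):
1. the lever is raised (above 0.9 rad) while the coupler is still off the stand (value of joint lever above 0.9 rad and horizontal distance between socket_centre and stand above 0.05 m), for 0.2 s.
2. the coupler is pressed home: its crown bears on the ball with more than 2 N, the socket centre within 5 mm of the ball's axis, level within 0.1 rad, the lever still up (above 0.6 rad) (horizontal distance between socket_centre and stand below 0.005 m and z of socket_centre in the frame of stand below 0.099 m and angle between coupler's own z axis and vertical below 0.1 rad and contact force between crown and stand above 2 N and value of joint lever above 0.6 rad), for 0.1 s.
At the end, for the whole second after the job is handed in: The coupler is locked on the tow ball: lever down (below 0.05 rad), socket centre within 5 mm of the ball's axis and under 99 mm above the bench, level within 0.1 rad with the stub on the rest, in line with the stand within 0.15 rad, still (horizontal distance between socket_centre and stand below 0.005 m and z of socket_centre in the frame of stand below 0.099 m and angle between coupler's own z axis and vertical below 0.1 rad and angle between the x axis of coupler and the x axis of stand, either way round below 0.15 rad and value of joint lever below 0.05 rad and linear speed of coupler below 0.01 m/s); the robot touches nothing.
It fails at once if the crown is pressed on the ball with more than 45 N (contact force between crown and stand above 45 N).
It fails at once if the keeper is jammed against the ball with more than 45 N (contact force between keeper and stand above 45 N).
It fails at once if another thing on the bench is moved by more than 20 mm (distance of any of spanner, big_nut, tube_offcut, pliers, flat_bar from where it was at the start of the episode above 0.02 m).
It also fails if it takes over 69 s, if anything falls off the work surface, if the arm or the gripper's body presses on something with over 40 N, if the wrist force passes 120 N, or if a joint passes its speed limit or range.

## Robot

A 6-joint arm with a two-finger parallel gripper is mounted at the origin on a cart in front of the work surface, level with it; the furniture and walls round the work are solid. World frame = base frame: x ahead of the robot, y to its left, z up, the work surface at z = 0. Lengths are in m, angles in rad, forces in N, time in s.
With the tool pointing down it reaches from about 0.3 to 0.875 m from the base axis. Payload 6.4 kg.
Tool frame: the origin (TCP) lies at the very end of the fingers, on their centre line; the grasp point (between the pads) lies grip_point_offset behind it (grip_point_offset is the distance from the TCP to the grasp point, in m); y points along the fingers, x is the direction in which the jaws open and shut, and the axes are right-handed (so a half turn about y gives the same grasp; the last joint's range is limited). The gripper opens to 85 mm and grips with 20 to 120 N. Pads are 22 mm wide; open, the fingers measure 114 mm over their backs; the gripper's body (76 mm by 85 mm) begins 54 mm behind the grasp point. The pads swing forward as they close: fully open they stand 13 mm farther back than shut.
Start: joints at [0.985, 0.181, 1.607, -0, 1.354, -0.206], TCP at [0.213, 0.534, 0.231] pointing down, gripper open.
Joint ranges: [-2.99, 2.99], [-0.89, 2.07], [0.3, 2.58], [-1.14, 4.28], [0, 2.63], [-3.12, 3.12]. Speed limits (rad/s): [2.57, 2.57, 3.01, 3.14, 3.14, 3.14].

## Interface

Orientations are given as a unit quaternion [w, x, y, z].
In Python, from bench import get_obs, camera, camera_model, hand_in, grip_point_offset gives the robot as it stands.
- The arm moves only by the shell command python3 -m jog 'ROWS'. ROWS is JSON, a list of rows, each a list of 7 numbers: the shift along the tool's x, y, z in mm, then the turn, a rotation vector about the tool's x, y, z in degrees, then the gripper's target within -1 to 1 (shut at 1, half-way at 0, fully open at -1). In form: [[x, y, z, ax, ay, az, grip], ...]. A call has 1 to 8 rows; each row shifts and turns the commanded pose from where the row before left it, along the tool's axes as they then stand; what a row does not reach is not made up. A row lasts 1/12 s, in which the tool goes at most 41.7 mm and 7.16 degrees, less where a joint would pass 70% of its speed; a pose out of reach is approached as far as the arm can. A call is refused whole if a number of a shift passes 41.7 or a number of a turn 7.16, either way. A call with a gripper value outside its range is refused whole. The fingers move at their own pace and stop on an object; the grip force is fixed at half the most. Time passes only in rows, so rows that do not move let the fingers close. It gives the time, the measured TCP pose, the force and the opening at its end, in the units of the state.
- get_obs(): the state, without advancing time (a new reading comes with each control period).
- camera(name): name is "scene" or "top" or "wrist"; returns the picture (420x560x3 uint8, blue, green, red); there is no depth.
- camera_model(name): a dict with "K" (3x3 intrinsics, pixels), "pose" (4x4, takes a point from camera to world coordinates). Camera axes: x right, y down, z forward; pixel columns grow to the right and rows downward; lengths in m; the calibration is good to about 2 mm. A picture is of the moment at which its call begins: read the wrist's pose just before it. camera_model takes no time and is no camera call; for the wrist camera it gives the pose at the moment of the call.
- hand_in(): hands the job in, once; it reports no verdict.
The state is a dict: "time_s": time; "q": joint angles; "dq": joint speeds; "joint_efforts": joint torques, N m; "eef_pos": TCP position; "eef_rot": TCP orientation; "wrist_force": force on the tool from outside, world axes, zero at the start; "torque": the same for the moment, N m; "opening": opening from 0.0 (shut) to 1.0 (fully open).
Only numpy, scipy, OpenCV 4.12 (cv2) and the standard library are available. Lean on these libraries where they do the work, as an engineer would, in place of code of your own. Each camera call takes 0.05 s, during which the arm holds its last target.

## Working session

There is one attempt and no reset: what is moved stays moved. The work goes in short steps, Python scripts to look and compute and a shell command to move; the robot and the scene stay as the last step left them, time stands still between calls to the robot, and variables do not carry over. Pictures are saved under pics/ and viewed, and the job is handed in when it is done.

```bash
ls; mkdir -p pics
python3 - <<'E'
from bench import *
import cv2
o=get_obs();print(o);print(grip_point_offset)
for n in("scene","top","wrist"):
    m=camera_model(n);print(n,m["K"],m["pose"])
    cv2.imwrite(f"pics/a_{n}.png",camera(n))
E
```

```text
pics
{'time_s': 0.0, 'q': array([ 9.84677639e-01,  1.81542107e-01,  1.60800728e+00, -6.42193477e-06,
        1.35380744e+00, -2.06303795e-01]), 'dq': array([1.16890550e-04, 1.29576864e-03, 1.12900056e-04, 5.65403875e-04,
       4.05688168e-04, 7.26342429e-05]), 'joint_efforts': array([ 7.27632250e-04, -4.44862318e+01, -3.51340663e+01, -2.43141112e-04,
        9.19444661e-03, -3.24858945e-05]), 'eef_pos': array([0.21285442, 0.53355413, 0.23038391]), 'eef_rot': array([-0.58515564,  0.58563307,  0.39605086, -0.39720335]), 'wrist_force': array([-0.12679247, -0.17019058,  0.58326252]), 'torque': array([-0.03370484, -0.00618525, -0.0190253 ]), 'opening': 0.9975175856619743}
0.0187
scene [[484.8776881    0.         283.0109261 ]
 [  0.         484.8776881  216.27089022]
 [  0.           0.           1.        ]] [[ 0.44114137 -0.48433181  0.75552431 -0.36419928]
 [-0.89739778 -0.24599902  0.36628092 -0.4486762 ]
 [ 0.00845674 -0.83958751 -0.54315864  0.71690566]
 [ 0.          0.          0.          1.        ]]
top [[494.62080428   0.         284.20892882]
 [  0.         494.62080428 211.36794186]
 [  0.           0.           1.        ]] [[ 0.02971361 -0.99215065  0.12146682  0.36872405]
 [-0.99933422 -0.02691289  0.02463373 -0.02578679]
 [-0.02117135 -0.1221179  -0.99228977  1.17404691]
 [ 0.          0.          0.          1.        ]]
wrist [[325.64230728   0.         283.34494354]
 [  0.         325.64230728 204.43624212]
 [  0.           0.           1.        ]] [[ 0.37132229  0.88881237  0.26857464  0.14307522]
 [ 0.92850281 -0.35497711 -0.10896689  0.5618949 ]
 [-0.00151327  0.28983414 -0.95707569  0.37194002]
 [ 0.          0.          0.          1.        ]]
```

View pics/a_scene.png

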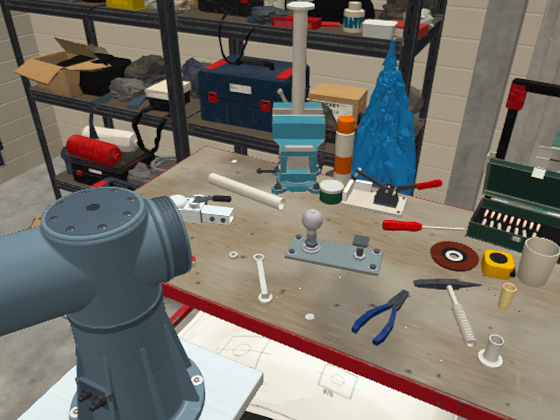

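View pics/a_top.png

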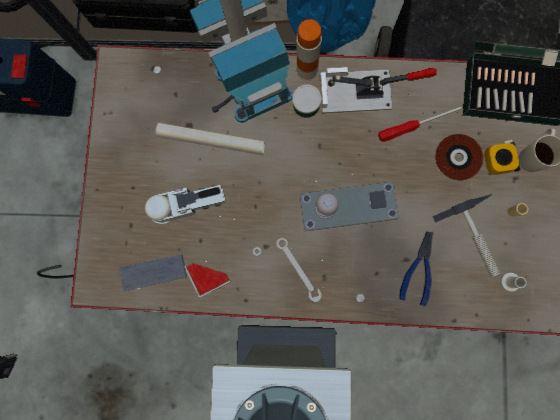

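View pics/a_wrist.png

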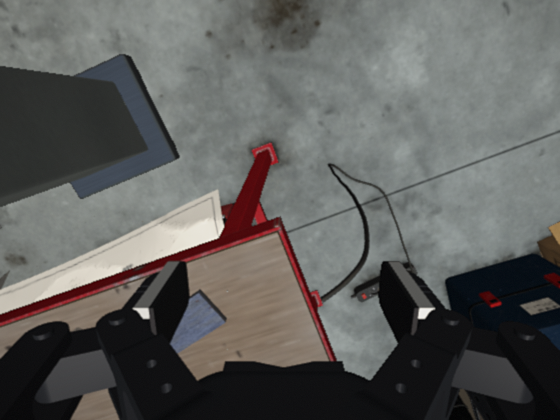

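```bash
cat > h.py <<'E'
import numpy as np,cv2
from bench import *
def ray(n,u,v,z,m=None):
    m=m or camera_model(n);K=np.array(m["K"]);T=np.array(m["pose"])
    d=T[:3,:3]@np.linalg.solve(K,[u,v,1.]);o=T[:3,3]
    return o+d*(z-o[2])/d[2]
def proj(n,p,m=None):
    m=m or camera_model(n);K=np.array(m["K"]);T=np.array(m["pose"])
    c=K@(T[:3,:3].T@(np.array(p)-T[:3,3]));return c[:2]/c[2]
def st():
    o=get_obs();from scipy.spatial.transform import Rotation as R
    q=o["eef_rot"];M=R.from_quat([q[1],q[2],q[3],q[0]]).as_matrix()
    print("t",round(o["time_s"],2),"p",o["eef_pos"].round(4),"F",o["wrist_force"].round(1),"T",o["torque"].round(2),"op",round(o["opening"],3));print("R cols x,y,z",M.round(3).T.tolist(),"q",o["q"].round(2))
    return o,M
E
python3 - <<'E'
import cv2
a=cv2.imread("pics/a_top.png")
cv2.imwrite("pics/b1.png",cv2.resize(a[170:240,130:410],(800,200),interpolation=cv2.INTER_CUBIC))
cv2.imwrite("pics/b3.png",cv2.resize(a[175:235,135:235],(800,480),interpolation=cv2.INTER_CUBIC))
cv2.imwrite("pics/b4.png",cv2.resize(a[175:235,295:405],(800,436),interpolation=cv2.INTER_CUBIC))
a=cv2.imread("pics/a_scene.png")
cv2.imwrite("pics/b2.png",cv2.resize(a[180:280,160:400],(792,330),interpolation=cv2.INTER_CUBIC))
from h import *
st()
E
```

```text
t 0.15 p [0.2129 0.5337 0.2306] F [-0.1 -0.9  0.2] T [-0.03 -0.04 -0.  ] op 1.001
R cols x,y,z [[0.371, 0.929, -0.001], [-0.001, -0.001, -1.0], [-0.929, 0.371, 0.0]] q [ 0.98  0.18  1.61 -0.    1.35 -0.21]
```

View pics/b3.png

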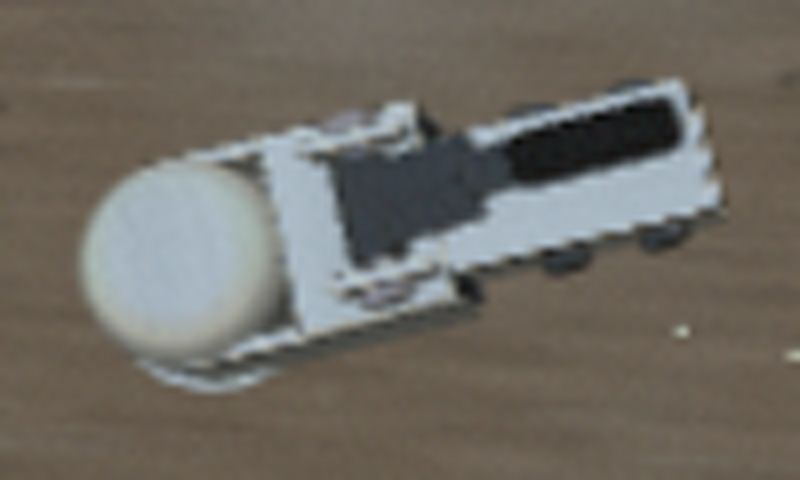

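View pics/b4.png

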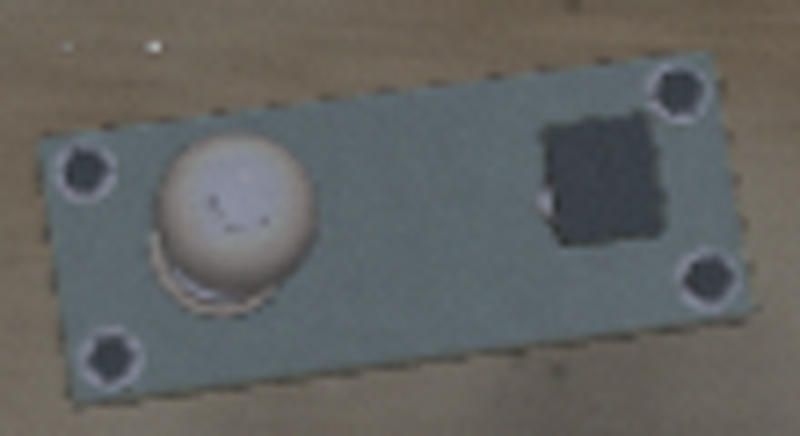

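View pics/b2.png

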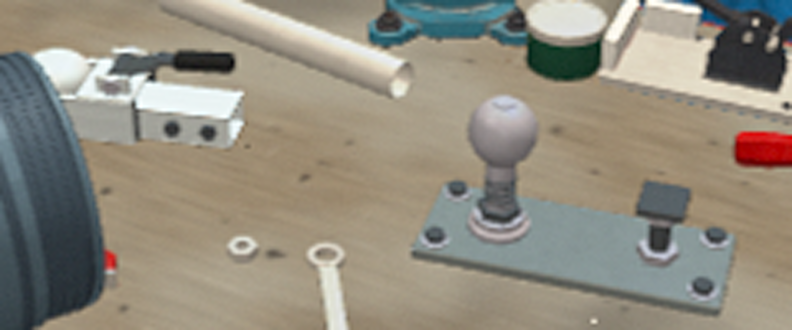

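Run:
```python
from h import *
def c3(U,V,z):return ray("top",(U+.5)/8-.5+135,(V+.5)/8-.5+175,z)
s=800/110
def c4(U,V,z):return ray("top",(U+.5)/s-.5+295,(V+.5)/s-.5+175,z)
ang=lambda d:np.degrees(np.arctan2(d[1],d[0]))
e=[c3(685,80,.03),c3(720,210,.03)];em=(e[0]+e[1])/2
print("stub end",e,em,"w",np.linalg.norm(e[0]-e[1]))
g0=c3(505,157,.063);g1=c3(683,125,.063);gm=(g0+g1)/2
print("grip",gm,np.linalg.norm(g0-g1),ang(g0-g1))
print("stub edges",ang(c3(470,130,.03)-c3(685,80,.03)),ang(c3(490,263,.03)-c3(720,210,.03)))
d=c3(180,255,.045);print("dome",d,"stubend->dome",np.linalg.norm((d-em)[:2]),ang(d-em))
P=[c4(*p,.01) for p in((40,138),(75,405),(710,52),(750,320))]
print("plate",[p.round(4) for p in P],np.linalg.norm(P[0]-P[2]),np.linalg.norm(P[0]-P[1]),ang(P[0]-P[2]),ang(P[1]-P[3]))
r=c4(604,180,.062);b=c4(238,210,.087)
print("rest",r,"ball",b,np.linalg.norm((b-r)[:2]),ang(b-r))
# scene ball centre
x0=160;k=3.3
for z in(.079,.083,.087,.091,.095): 
  print(z,ray("scene",(503+.5)/k-.5+x0,(131+.5)/k-.5+180,z),c4(238,210,z))
```

```text
stub end [array([0.5682064 , 0.15513357, 0.03      ]), array([0.52988538, 0.14309483, 0.03      ])] [0.54904589 0.1491142  0.03      ] w 0.04016755645396825
grip [0.54414258 0.17513782 0.063     ] 0.051583295479105576 101.825937996104
stub edges 104.77984979014163 104.64853568079081
dome [0.51044461 0.29700494 0.045     ] stubend->dome 0.15284544662382976 104.62852256261732
plate [array([ 0.555 , -0.0334,  0.01  ]), array([ 0.4677, -0.047 ,  0.01  ]), array([ 0.5892, -0.2515,  0.01  ]), array([ 0.5014, -0.2647,  0.01  ])] 0.2208449760309422 0.08835362498170886 98.91346837356804 98.79968994823001
rest [ 0.53805065 -0.20875913  0.062     ] ball [ 0.52205577 -0.0936974   0.087     ] 0.11616814218200568 97.91404457123183
0.079 [ 0.54251232 -0.08672515  0.079     ] [ 0.5231842  -0.09419718  0.079     ]
0.083 [ 0.53682677 -0.08899477  0.083     ] [ 0.52261998 -0.09394729  0.083     ]
0.087 [ 0.53114122 -0.09126439  0.087     ] [ 0.52205577 -0.0936974   0.087     ]
0.091 [ 0.52545566 -0.09353401  0.091     ] [ 0.52149155 -0.09344751  0.091     ]
0.095 [ 0.51977011 -0.09580363  0.095     ] [ 0.52092734 -0.09319762  0.095     ]
```

Run:
```python
from h import *
k=3.3
def tri(pt,ps):
    A=[];b=[]
    for n,p in(("top",pt),("scene",ps)):
        m=camera_model(n);T=np.array(m["pose"]);d=T[:3,:3]@np.linalg.solve(m["K"],[*p,1.]);d/=np.linalg.norm(d)
        Q=np.eye(3)-np.outer(d,d);A.append(Q);b.append(Q@T[:3,3])
    x=np.linalg.lstsq(np.vstack(A),np.hstack(b),rcond=None)[0];return x,[np.linalg.norm(A[i]@x-b[i]) for i in(0,1)]
t=lambda U,V:((U+.5)/8-.5+135,(V+.5)/8-.5+175)
s=lambda U,V:((U+.5)/k-.5+160,(V+.5)/k-.5+180)
print(tri(t(505,157),s(174,62)))
print(tri(t(683,125),s(234,62)))
# prediction
yaw=np.radians(104.6);cx=np.array([np.cos(yaw),np.sin(yaw),0]);O=np.array([.5107,.2965,0])
for th in(0,.1,.2,.3):
  a=np.radians(170.2)-th
  for r in(51,76,101):
    p=O+cx*(-.058+r/1e3*np.cos(a))+[0,0,.05+r/1e3*np.sin(a)]
    u=proj("top",p);v=proj("scene",p);print(th,r,p.round(3),((u+.5-[135,175])*8-.5).round(),((v+.5-[160,180])*k-.5).round())
```

```text
(array([0.54009852, 0.19905071, 0.06143628]), [np.float64(0.001922117851756039), np.float64(0.0019221178517565517)])
(array([0.54890471, 0.14746736, 0.07065862]), [np.float64(0.0014116954018791495), np.float64(0.0014116954018790916)])
0 51 [0.538 0.192 0.059] [538. 163.] [178.  68.]
0 76 [0.544 0.168 0.063] [619. 142.] [207.  67.]
0 101 [0.55  0.144 0.067] [701. 120.] [237.  66.]
0.1 51 [0.538 0.193 0.064] [531. 161.] [176.  63.]
0.1 76 [0.544 0.17  0.07 ] [609. 139.] [205.  59.]
0.1 101 [0.55  0.146 0.077] [689. 116.] [234.  55.]
0.2 51 [0.537 0.194 0.068] [522. 160.] [174.  57.]
0.2 76 [0.543 0.172 0.078] [597. 136.] [201.  51.]
0.2 101 [0.549 0.149 0.087] [672. 112.] [229.  44.]
0.3 51 [0.537 0.196 0.073] [512. 159.] [171.  52.]
0.3 76 [0.542 0.175 0.084] [582. 135.] [197.  43.]
0.3 101 [0.548 0.153 0.096] [653. 110.] [224.  33.]
```

```bash
cat >> h.py <<'E'
from scipy.spatial.transform import Rotation as Rot
def Rt(yawdeg,tilt):
    """tool z along coupler x (yaw), y down, then turned +tilt about tool x"""
    y=np.radians(yawdeg);z=np.array([np.cos(y),np.sin(y),0]);d=np.array([0,0,-1.]);x=np.cross(d,z)
    return np.column_stack([x,d,z])@Rot.from_euler("x",tilt,degrees=True).as_matrix()
def to(M1,tcp=None,gp=None):
    """rotation (tool rotvec deg), then shift in the final tool axes (mm)"""
    o,M=st();rv=Rot.from_matrix(M.T@M1).as_rotvec(degrees=True)
    t=np.array(tcp) if gp is None else np.array(gp)+M1[:,1]*grip_point_offset
    print("turn",rv.round(2),"then shift",((M1.T@(t-o["eef_pos"]))*1e3).round(1),"world tcp",t.round(4))
E
python3 -m jog '[[0,0,0,0,6.7,0,-1],[0,0,0,0,6.7,0,-1],[0,0,0,0,6.7,0,-1],[0,0,0,0,6.7,0,-1],[0,0,0,0,6.7,0,-1],[0,0,0,0,6.7,0,-1],[0,0,0,0,6.7,0,-1],[0,0,0,0,6.7,0,-1]]'
python3 -m jog '[[0,0,0,6,0,0,-1],[0,0,0,6,0,0,-1],[0,0,0,6,0,0,-1],[0,0,0,6,0,0,-1],[0,0,0,6,0,0,-1],[0,0,0,0,0,0,-1]]'
python3 - <<'E'
from h import *
to(Rt(104.6,30),gp=[.544,.171,.066+.09])
E
```

```text
time_s: 0.82
eef_pos: [0.213, 0.5339, 0.2309]
eef_rot: [-0.701, 0.702, 0.088, -0.088]
wrist_force: [-0.8, 0.1, 0.1]
opening: 0.999
time_s: 1.32
eef_pos: [0.2125, 0.5314, 0.2287]
eef_rot: [0.859, -0.496, -0.061, 0.11]
wrist_force: [0.5, -0.8, -0.1]
opening: 0.999
t 1.32 p [0.2125 0.5314 0.2287] F [ 0.5 -0.8 -0.1] T [-0.29 -0.02 -0.02] op 0.999
R cols x,y,z [[0.968, 0.25, -0.004], [-0.129, 0.484, -0.865], [-0.214, 0.838, 0.501]] q [ 0.72 -0.05  1.95  0.54  1.06  0.24]
turn [-0.08 -0.22 -0.14] then shift [ 229.9 -134.5 -410.7] world tcp [0.5416 0.18   0.1398]
```

```bash
python3 -m jog '[[19,-11,-34,0,0,0,-1],[19,-11,-34,0,0,0,-1],[19,-11,-34,0,0,0,-1],[19,-11,-34,0,0,0,-1],[19,-11,-34,0,0,0,-1],[19,-11,-34,0,0,0,-1]]'
python3 -m jog '[[19,-11,-34,0,0,0,-1],[19,-11,-34,0,0,0,-1],[19,-11,-34,0,0,0,-1],[19,-11,-34,0,0,0,-1],[19,-11,-34,0,0,0,-1],[19,-11,-34,0,0,0,-1],[0,0,0,0,0,0,-1]]'
python3 - <<'E'
from h import *
to(Rt(104.6,30),gp=[.544,.171,.066+.09])
m=camera_model("wrist");a=camera("wrist");cv2.imwrite("pics/c1.png",a)
cv2.imwrite("pics/c2.png",camera("scene"))
for p in([.544,.171,.066],[.549,.147,.07],[.5107,.2965,.054]):print(proj("wrist",p,m))
E
```

```text
time_s: 1.82
eef_pos: [0.3777, 0.3584, 0.1864]
eef_rot: [0.858, -0.497, -0.064, 0.111]
wrist_force: [1.1, 0.2, -0.6]
opening: 0.998
time_s: 2.4
eef_pos: [0.5444, 0.1805, 0.1397]
eef_rot: [0.858, -0.498, -0.062, 0.108]
wrist_force: [-0.5, 0.6, 0.5]
opening: 0.999
t 2.4 p [0.5444 0.1805 0.1397] F [-0.5  0.6  0.5] T [-0.16 -0.06 -0.01] op 0.999
R cols x,y,z [[0.969, 0.248, -0.002], [-0.124, 0.48, -0.869], [-0.214, 0.842, 0.495]] q [-0.16  0.35  1.68  0.48  1.35 -0.57]
turn [ 0.31 -0.29  0.04] then shift [-2.8  0.1  0.3] world tcp [0.5416 0.18   0.1398]
[280.95304466 283.91988754]
[279.21592863 321.79714437]
[279.78516818 120.74252712]
```

View pics/c1.png

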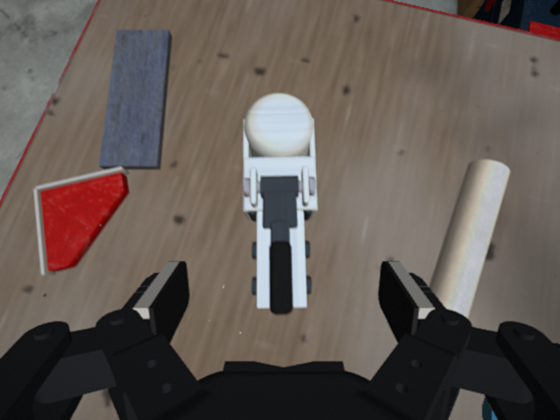

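View pics/c2.png

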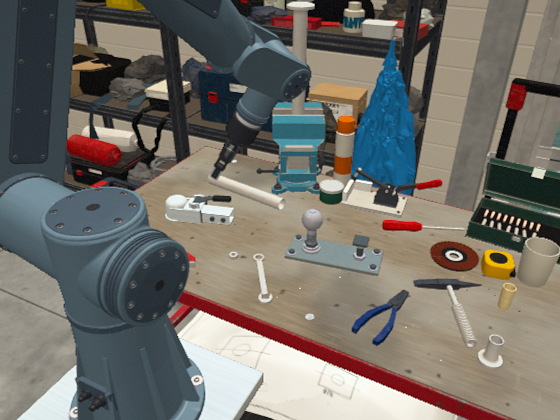

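Run:
```python
from h import *
m=camera_model("wrist")
print(proj("scene",[.5444,.1805,.14]))
print("tube edge",ray("wrist",437,290,.013,m),ray("wrist",470,165,.013,m))
to(Rt(104.6,30),gp=[.5435,.171,.066])
```

```text
[216.53081472 172.72936475]
tube edge [0.66951601 0.20309634 0.013     ] [0.68254541 0.32250276 0.013     ]
t 2.5 p [0.5406 0.1847 0.1407] F [-0.8  0.3  0.3] T [-0.22 -0.04  0.01] op 0.994
R cols x,y,z [[0.968, 0.251, -0.003], [-0.128, 0.482, -0.867], [-0.216, 0.84, 0.499]] q [-0.15  0.35  1.69  0.49  1.36 -0.57]
turn [ 0.09 -0.15 -0.14] then shift [ -0.6  76.4 -49.5] world tcp [0.5411 0.18   0.0498]
```

```bash
python3 -m jog '[[0,12.7,-8.2,0,0,0,-1],[0,12.7,-8.2,0,0,0,-1],[0,12.7,-8.2,0,0,0,-1],[0,12.7,-8.2,0,0,0,-1],[0,12.7,-8.2,0,0,0,-1],[0,12.7,-8.2,0,0,0,-1],[0,0,0,0,0,0,-1],[0,0,0,0,0,0,-1]]'
python3 - <<'E'
from h import *
m=camera_model("wrist");a=camera("wrist");cv2.imwrite("pics/c3.png",a)
to(Rt(104.6,30),gp=[.5435,.171,.066])
E
```

```text
time_s: 3.17
eef_pos: [0.5392, 0.1822, 0.0495]
eef_rot: [0.859, -0.496, -0.062, 0.111]
wrist_force: [0.1, 0.7, 0.7]
opening: 0.998
t 3.22 p [0.5402 0.182  0.0506] F [-0.3  0.1  0.4] T [-0.23 -0.06  0.05] op 0.998
R cols x,y,z [[0.967, 0.253, -0.001], [-0.128, 0.484, -0.866], [-0.219, 0.838, 0.501]] q [-0.16  0.49  1.72  0.51  1.21 -0.66]
turn [-0.04  0.02 -0.1 ] then shift [ 0.4 -0.4 -2.2] world tcp [0.5411 0.18   0.0498]
```

View pics/c3.png

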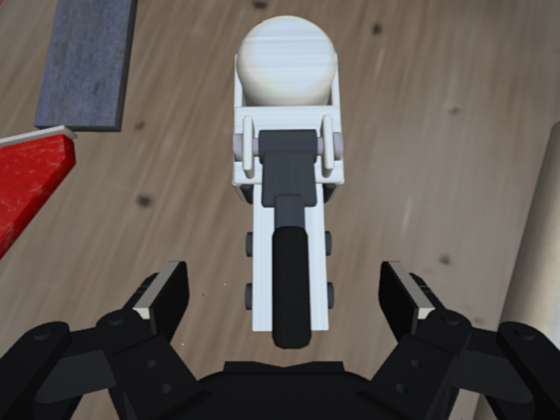

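```bash
python3 -m jog '[[3,0,-1,0,0,0,-1],[0,0,0,0,0,0,0.2],[0,0,0,0,0,0,1],[0,0,0,0,0,0,1],[0,0,0,0,0,0,1],[0,0,0,0,0,0,1],[0,0,0,0,0,0,1],[0,0,0,0,0,0,1]]'
python3 - <<'E'
from h import *
st()
a=camera("wrist");cv2.imwrite("pics/c4.png",a)
E
```

```text
time_s: 3.88
eef_pos: [0.5436, 0.1814, 0.0505]
eef_rot: [0.859, -0.496, -0.064, 0.111]
wrist_force: [-1.7, -2.4, 2.2]
opening: 0.178
t 3.88 p [0.5436 0.1814 0.0505] F [-1.7 -2.4  2.2] T [-0.18  0.2   0.4 ] op 0.178
R cols x,y,z [[0.967, 0.254, -0.001], [-0.127, 0.484, -0.866], [-0.219, 0.838, 0.5]] q [-0.16  0.49  1.71  0.51  1.21 -0.66]
```

View pics/c4.png

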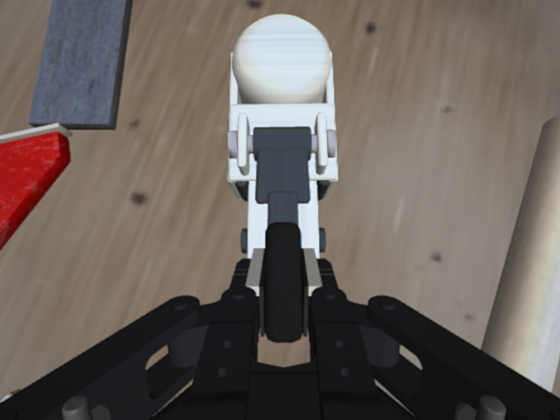

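Run:
```python
from h import *
o,M=st();P=np.array([.5253,.2404,.050])
r=M.T@(P-o["eef_pos"]);print(r*1e3)
for a in(-3,-6):
  R=Rot.from_euler("x",a,degrees=True).as_matrix();print(a,((np.eye(3)-R)@r*1e3).round(2))
```

```text
t 3.93 p [0.5436 0.1814 0.0506] F [-1.4 -1.8  2. ] T [-0.25  0.22  0.43] op 0.178
R cols x,y,z [[0.967, 0.253, -0.001], [-0.127, 0.484, -0.866], [-0.219, 0.838, 0.5]] q [-0.16  0.49  1.71  0.51  1.21 -0.66]
[-2.7645521  31.33538695 53.13088035]
-3 [-0.   -2.74  1.71]
-6 [-0.   -5.38  3.57]
```

```bash
python3 -m jog '[[0,-5.4,3.6,-6,0,0,1],[0,-5.4,3.6,-6,0,0,1],[0,-5.4,3.6,-6,0,0,1],[0,0,0,0,0,0,1]]'
python3 - <<'E'
from h import *
st()
a=camera("wrist");cv2.imwrite("pics/c5.png",a)
E
```

```text
time_s: 4.27
eef_pos: [0.543, 0.187, 0.071]
eef_rot: [0.769, -0.626, -0.083, 0.099]
wrist_force: [1.5, 0.6, -8.6]
opening: 0.173
t 4.27 p [0.543 0.187 0.071] F [ 1.5  0.6 -8.6] T [-0.94 -0.28 -0.04] op 0.173
R cols x,y,z [[0.967, 0.256, 0.003], [-0.05, 0.197, -0.979], [-0.252, 0.946, 0.203]] q [ 0.01  0.38  1.73  0.22  1.09 -0.36]
```

View pics/c5.png

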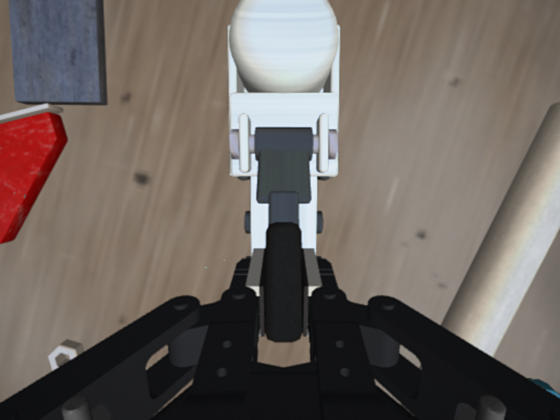

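Run:
```python
from h import *
a=camera("scene");cv2.imwrite("pics/c6.png",cv2.resize(a[120:260,130:330],(800,560),interpolation=cv2.INTER_CUBIC))
st()
```

```text
t 4.37 p [0.5426 0.1861 0.0694] F [ 0.2  3.5 -2.8] T [ 0.36 -0.13 -0.03] op 0.179
R cols x,y,z [[0.967, 0.255, 0.0], [-0.053, 0.204, -0.978], [-0.249, 0.945, 0.211]] q [ 0.01  0.38  1.73  0.23  1.09 -0.37]
```

View pics/c6.png

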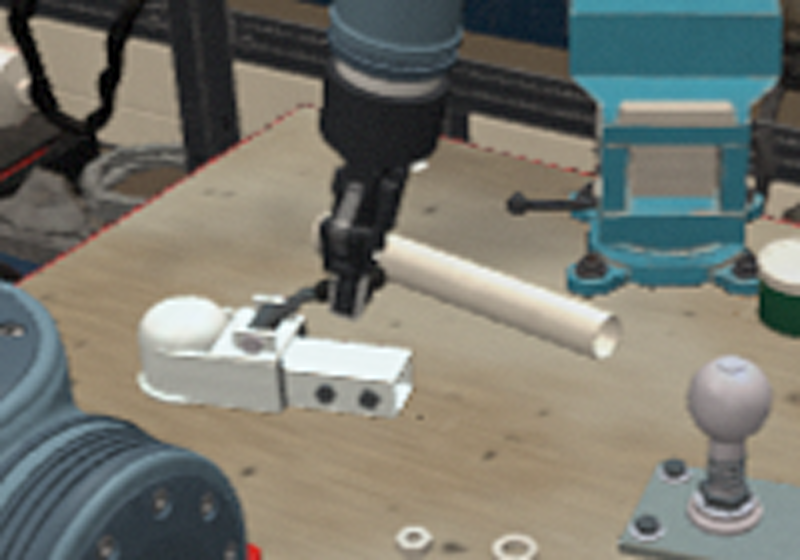

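```bash
python3 -m jog '[[0,-5.4,3.6,-6,0,0,1],[0,-5.4,3.6,-6,0,0,1],[0,-5.4,3.6,-6,0,0,1],[0,0,0,0,0,0,1]]'
python3 -m jog '[[0,-5.4,3.6,-6,0,0,1],[0,-5.4,3.6,-6,0,0,1],[0,-5.4,3.6,-6,0,0,1],[0,0,0,0,0,0,1],[0,0,0,0,0,0,1]]'
python3 - <<'E'
from h import *
a=camera("scene");cv2.imwrite("pics/c7.png",cv2.resize(a[120:260,130:330],(800,560),interpolation=cv2.INTER_CUBIC))
st()
E
```

```text
time_s: 4.7
eef_pos: [0.5406, 0.1949, 0.087]
eef_rot: [-0.663, 0.738, 0.096, -0.086]
wrist_force: [2.6, -2.2, -0.0]
opening: 0.179
time_s: 5.12
eef_pos: [0.5379, 0.2059, 0.1009]
eef_rot: [-0.54, 0.832, 0.106, -0.071]
wrist_force: [-1.9, -3.9, 9.5]
opening: 0.176
t 5.17 p [0.5379 0.2057 0.1007] F [-2.3 -2.9 10.4] T [-0.55  0.19 -0.2 ] op 0.176
R cols x,y,z [[0.968, 0.252, -0.003], [0.099, -0.392, -0.915], [-0.232, 0.885, -0.404]] q [ 0.38  0.43  1.64 -0.45  1.17  0.32]
```

View pics/c7.png

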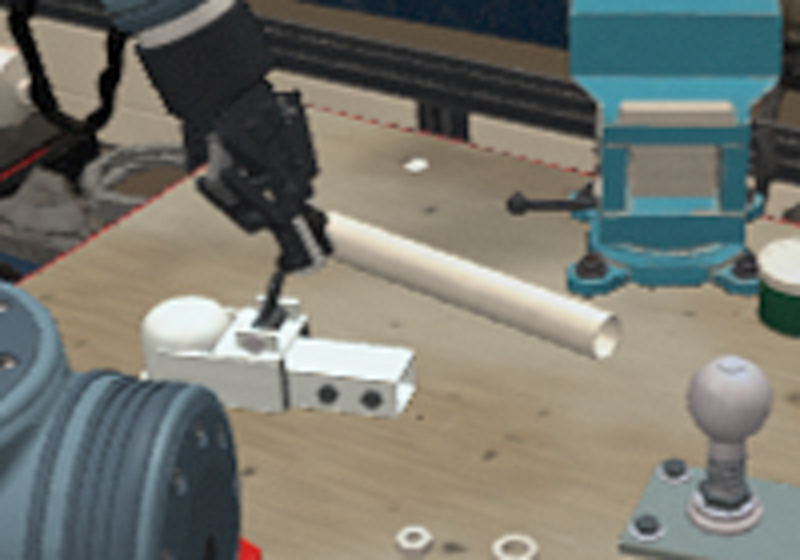

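```bash
python3 -m jog '[[0,-3.6,2,-3,0,0,1],[0,-3.6,2,-3,0,0,1],[0,0,0,0,0,0,1],[0,0,0,0,0,0,1]]'
python3 - <<'E'
from h import *
a=camera("scene");cv2.imwrite("pics/c8.png",cv2.resize(a[120:260,130:330],(800,560),interpolation=cv2.INTER_CUBIC))
o,M=st();g=o["eef_pos"]-M[:,1]*grip_point_offset;P=np.array([.5253,.2404,.050]);d=g-P;print("g",g,"ang",np.degrees(np.arctan2(d[2],np.hypot(d[0],d[1]))),np.linalg.norm(d))
E
```

```text
time_s: 5.5
eef_pos: [0.5364, 0.2108, 0.1048]
eef_rot: [-0.496, 0.859, 0.108, -0.065]
wrist_force: [2.2, -7.8, 5.0]
opening: 0.173
t 5.55 p [0.5363 0.2107 0.1047] F [ 2.3 -6.3  4.8] T [-0.56 -0.28 -0.07] op 0.177
R cols x,y,z [[0.968, 0.25, -0.005], [0.12, -0.483, -0.867], [-0.219, 0.839, -0.498]] q [ 0.44  0.47  1.61 -0.54  1.23  0.42]
g [0.53409748 0.21973841 0.12091495] ang 72.42862646018366 0.07438566211246835
```

View pics/c8.png

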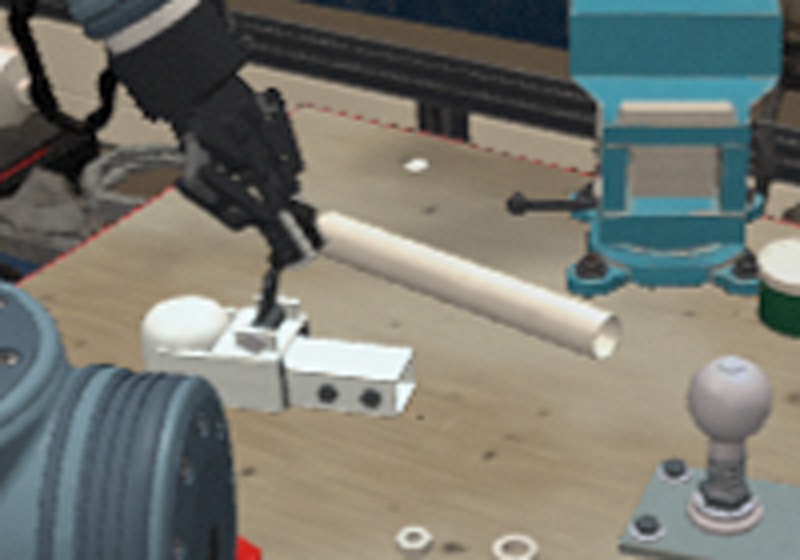

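```bash
python3 -m jog '[[0,0,0,0,0,0,-1],[0,0,0,0,0,0,-1],[0,0,0,0,0,0,-1],[0,-25,0,0,0,0,-1],[0,-40,0,0,0,0,-1],[0,-40,0,0,0,0,-1],[0,0,0,0,0,0,-1]]'
python3 - <<'E'
from h import *
a=camera("wrist");cv2.imwrite("pics/d2.png",a)
a=camera("scene");cv2.imwrite("pics/d1.png",cv2.resize(a[120:260,130:330],(800,560),interpolation=cv2.INTER_CUBIC))
a=camera("top");cv2.imwrite("pics/d3.png",cv2.resize(a[175:235,135:235],(800,480),interpolation=cv2.INTER_CUBIC))
st()
E
```

```text
time_s: 6.13
eef_pos: [0.525, 0.2684, 0.2031]
eef_rot: [-0.499, 0.857, 0.114, -0.06]
wrist_force: [0.9, 0.4, 1.4]
opening: 0.998
t 6.28 p [0.5222 0.2643 0.1957] F [-0.5  0.3 -0.7] T [0.18 0.07 0.05] op 1.003
R cols x,y,z [[0.967, 0.253, -0.001], [0.126, -0.483, -0.867], [-0.22, 0.838, -0.499]] q [ 0.53  0.39  1.51 -0.51  1.42  0.4 ]
```

View pics/d1.png

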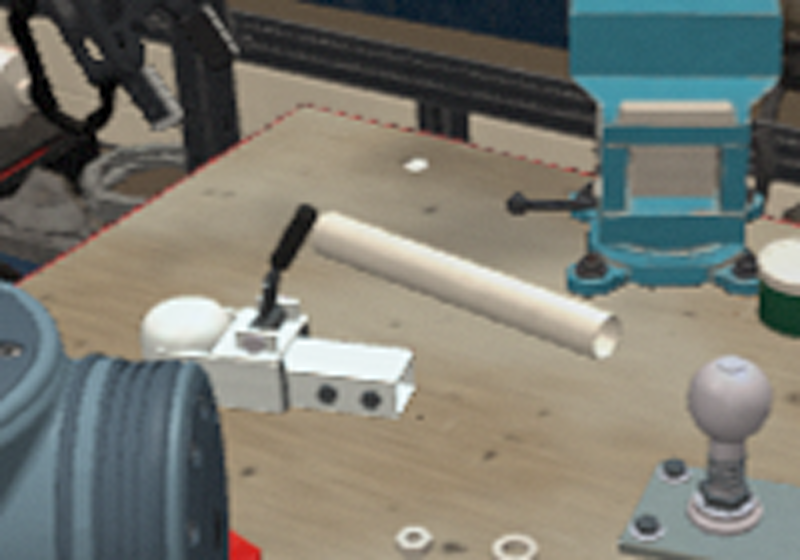

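View pics/d2.png

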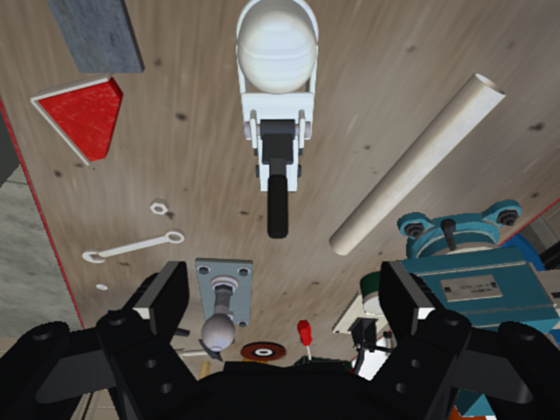

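View pics/d3.png

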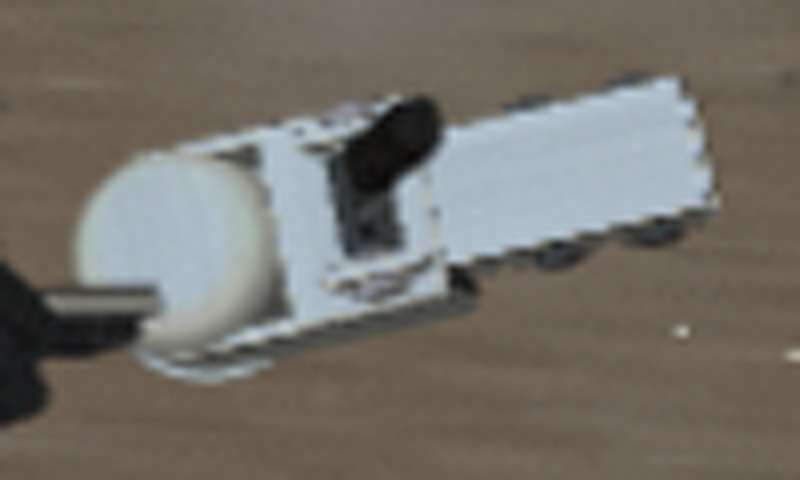

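```bash
python3 -m jog '[[0,0,0,6,0,0,-1],[0,0,0,6,0,0,-1],[0,0,0,0,0,0,-1]]'
python3 - <<'E'
from h import *
to(Rt(104.6,-18),gp=[.5167,.2776,.024+.08])
E
```

```text
time_s: 6.53
eef_pos: [0.523, 0.2618, 0.1956]
eef_rot: [-0.585, 0.801, 0.101, -0.074]
wrist_force: [0.4, -0.4, 0.7]
opening: 0.998
t 6.53 p [0.523  0.2618 0.1956] F [ 0.4 -0.4  0.7] T [ 0.11  0.01 -0.03] op 0.998
R cols x,y,z [[0.968, 0.25, -0.001], [0.076, -0.296, -0.952], [-0.238, 0.922, -0.305]] q [ 0.43  0.31  1.55 -0.31  1.34  0.26]
turn [-0.24 -0.12 -0.08] then shift [ -2.1 100.6  44.4] world tcp [0.5182 0.272  0.0862]
```

```bash
python3 -m jog '[[0,0,22,0,0,0,-1],[0,0,22,0,0,0,-1],[-1,25,0,0,0,0,-1],[-1,25,0,0,0,0,-1],[0,25,0,0,0,0,-1],[0,25,0,0,0,0,-1],[0,0,0,0,0,0,-1],[0,0,0,0,0,0,-1]]'
python3 - <<'E'
from h import *
m=camera_model("wrist");a=camera("wrist");cv2.imwrite("pics/e1.png",a)
to(Rt(104.6,-18),gp=[.5167,.2776,.024])
m=camera_model("wrist")
for p in([.5117,.297,.054],):print(proj("wrist",p,m))
E
```

```text
time_s: 7.2
eef_pos: [0.5158, 0.2728, 0.0848]
eef_rot: [-0.582, 0.803, 0.101, -0.077]
wrist_force: [0.5, -0.2, 0.6]
opening: 1.0
t 7.25 p [0.5173 0.2738 0.0868] F [0.3 0.4 0.6] T [0.13 0.03 0.02] op 1.001
R cols x,y,z [[0.968, 0.252, -0.002], [0.076, -0.3, -0.951], [-0.24, 0.92, -0.31]] q [ 0.45  0.45  1.61 -0.34  1.17  0.34]
turn [ 0.06  0.05 -0.11] then shift [ 0.4 77.3 23. ] world tcp [0.5182 0.272  0.0062]
[286.27658582 190.34162723]
```

View pics/e1.png

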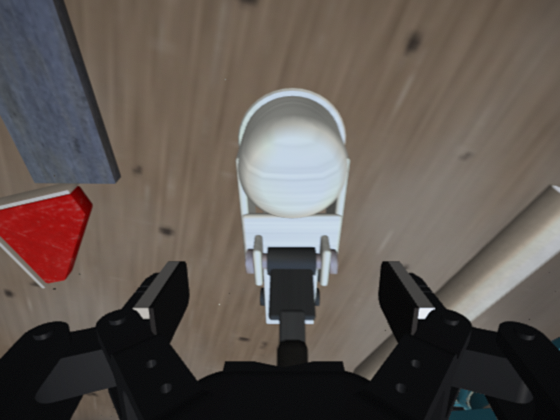

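```bash
python3 -m jog '[[5,0,0,0,0,0,-1],[0,12.5,3.8,0,0,0,-1],[0,12.5,3.8,0,0,0,-1],[0,12.5,3.8,0,0,0,-1],[0,0,0,0,0,0,-1],[0,0,0,0,0,0,-1]]'
python3 - <<'E'
from h import *
m=camera_model("wrist");a=camera("wrist");cv2.imwrite("pics/e2.png",a)
st()
E
```

```text
time_s: 7.75
eef_pos: [0.5214, 0.2742, 0.0464]
eef_rot: [-0.583, 0.803, 0.102, -0.076]
wrist_force: [-0.9, 0.9, -0.2]
opening: 1.0
t 7.8 p [0.5222 0.2745 0.0474] F [ 0.9  0.4 -0. ] T [ 0.1  -0.01  0.01] op 1.001
R cols x,y,z [[0.967, 0.253, -0.002], [0.077, -0.3, -0.951], [-0.241, 0.92, -0.309]] q [ 0.45  0.52  1.61 -0.35  1.1   0.36]
```

View pics/e2.png

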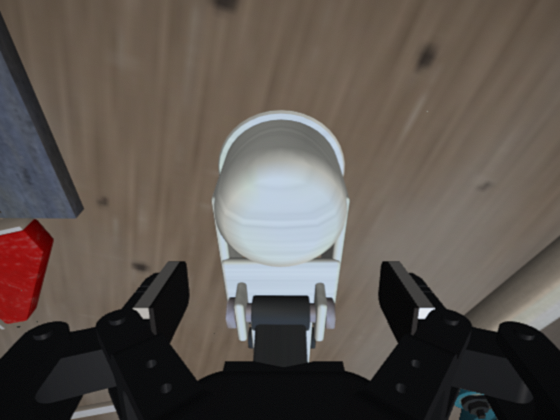

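```bash
python3 -m jog '[[-0.5,12.5,4,0,0,0,-1],[0,12.5,4,0,0,0,-1],[0,12.5,4,0,0,0,-1],[0,0,0,0,0,0,-1],[0,0,0,0,0,0,-1]]'
python3 - <<'E'
from h import *
m=camera_model("wrist");a=camera("wrist");cv2.imwrite("pics/e3.png",a)
a=camera("scene");cv2.imwrite("pics/e4.png",cv2.resize(a[120:260,130:330],(800,560),interpolation=cv2.INTER_CUBIC))
to(Rt(104.6,-18),gp=[.5217,.2776,.024])
E
```

```text
time_s: 8.22
eef_pos: [0.5211, 0.2738, 0.007]
eef_rot: [-0.583, 0.803, 0.102, -0.076]
wrist_force: [-0.0, 0.2, -0.3]
opening: 1.0
t 8.32 p [0.5224 0.2744 0.0087] F [ 0.9 -0.1  1.1] T [ 0.18  0.03 -0.  ] op 1.0
R cols x,y,z [[0.968, 0.253, -0.0], [0.078, -0.299, -0.951], [-0.24, 0.92, -0.309]] q [ 0.45  0.58  1.61 -0.36  1.04  0.39]
turn [0.01 0.04 0.01] then shift [ 0.1  3.2 -1.6] world tcp [0.5232 0.272  0.0062]
```

View pics/e3.png

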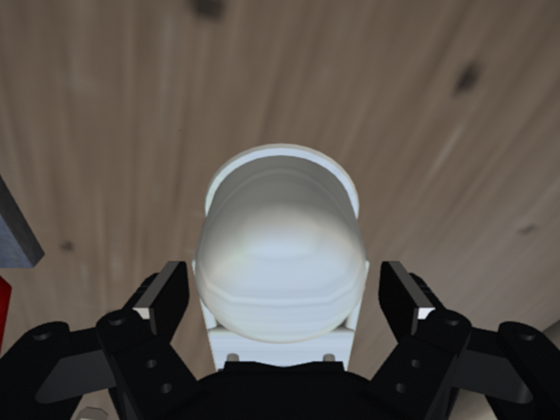

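View pics/e4.png

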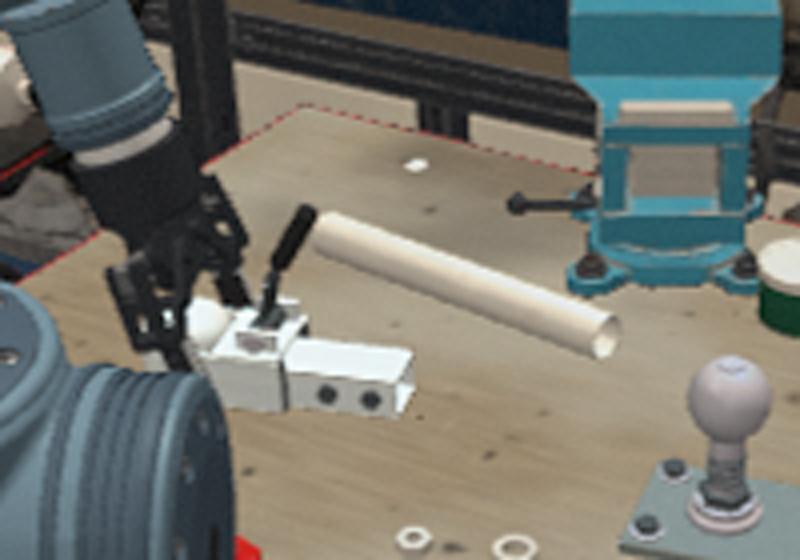

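```bash
python3 -m jog '[[0,3,-0.5,0,0,0,-1],[0,0,0,0,0,0,-0.5],[0,0,0,0,0,0,0],[0,0,0,0,0,0,1],[0,0,0,0,0,0,1],[0,0,0,0,0,0,1],[0,0,0,0,0,0,1]]'
python3 - <<'E'
from h import *
st()
m=camera_model("wrist");a=camera("wrist");cv2.imwrite("pics/e5.png",a)
E
python3 -m jog '[[0,-5,-1.5,0,0,0,1],[0,-5,-1.5,0,0,0,1],[0,-10,-3,0,0,0,1],[0,0,0,0,0,0,1],[0,0,0,0,0,0,1]]'
python3 - <<'E'
from h import *
st()
a=camera("scene");cv2.imwrite("pics/e6.png",cv2.resize(a[120:260,130:330],(800,560),interpolation=cv2.INTER_CUBIC))
E
```

```text
time_s: 8.9
eef_pos: [0.5221, 0.2731, 0.0066]
eef_rot: [-0.583, 0.803, 0.102, -0.075]
wrist_force: [-4.1, 0.3, 6.2]
opening: 0.718
t 8.9 p [0.5221 0.2731 0.0066] F [-4.1  0.3  6.2] T [-0.18  0.98 -0.47] op 0.718
R cols x,y,z [[0.968, 0.252, -0.001], [0.077, -0.299, -0.951], [-0.24, 0.92, -0.309]] q [ 0.45  0.58  1.61 -0.36  1.04  0.39]
time_s: 9.37
eef_pos: [0.5232, 0.2739, 0.0277]
eef_rot: [-0.583, 0.802, 0.104, -0.074]
wrist_force: [-0.3, -0.0, -8.7]
opening: 0.717
t 9.37 p [0.5232 0.2739 0.0277] F [-0.3 -0.  -8.7] T [ 0.82  0.22 -0.  ] op 0.717
R cols x,y,z [[0.968, 0.253, 0.002], [0.08, -0.298, -0.951], [-0.24, 0.92, -0.308]] q [ 0.45  0.55  1.61 -0.35  1.07  0.38]
```

View pics/e5.png

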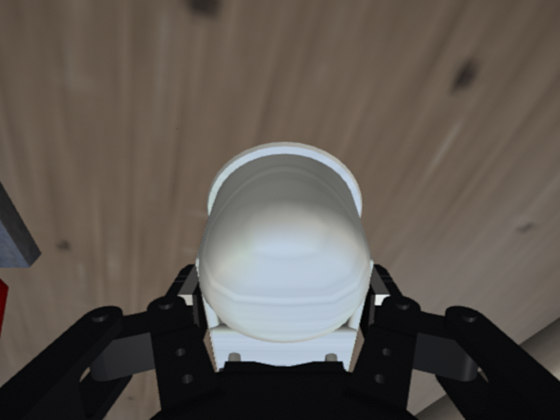

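View pics/e6.png

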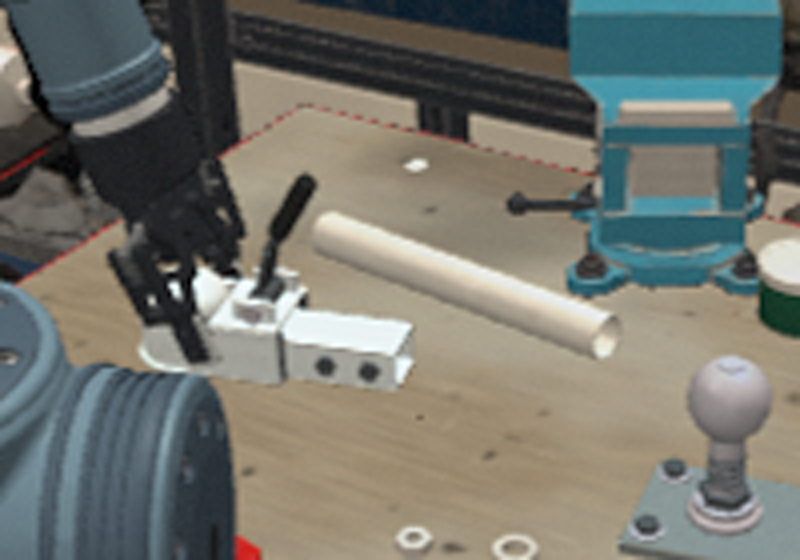

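Run:
```python
from h import *
o,M=st();m=camera_model("wrist");T=np.array(m["pose"]);
# pts in tool frame
Rc=M.T@T[:3,:3];tc=M.T@(T[:3,3]-o["eef_pos"])
# at grasp
Mg=Rt(104.6,-18);pg=np.array([.5221,.2731,.0066])
T2=np.eye(4);T2[:3,:3]=Mg@Rc;T2[:3,3]=pg+Mg@tc
m2=dict(K=m["K"],pose=T2)
y=np.radians(104.6);cx=np.array([np.cos(y),np.sin(y),0])
for z in(0.,.004,.008):
  p=ray("wrist",285,142,z,m2);print(z,p.round(4),"O",(p-cx*.0345).round(4), "O-tcp along cx",((p-pg)@cx-.0345).round(4))
for q in ((209,200),(360,200)): print(ray("wrist",*q,.004,m2))
print("top:",(np.array([.5117,.297,0])-pg)@cx)
```

```text
t 9.42 p [0.5227 0.2736 0.0272] F [ 0.6 -0.1 -9.8] T [ 0.88  0.23 -0.04] op 0.719
R cols x,y,z [[0.968, 0.253, 0.001], [0.079, -0.298, -0.951], [-0.24, 0.92, -0.309]] q [ 0.45  0.55  1.61 -0.35  1.07  0.38]
0.0 [0.506  0.3338 0.    ] O [0.5147 0.3004 0.    ] O-tcp along cx 0.0283
0.004 [0.5055 0.3355 0.004 ] O [0.5142 0.3022 0.004 ] O-tcp along cx 0.0301
0.008 [0.5051 0.3373 0.008 ] O [0.5138 0.3039 0.008 ] O-tcp along cx 0.0319
[0.48111505 0.30189568 0.004     ]
[0.5429654  0.31800929 0.004     ]
top: 0.025749770500247463
```

```bash
python3 -m jog '[[0,-28.5,-9.3,0,0,0,1],[0,-28.5,-9.3,0,0,0,1],[0,-28.5,-9.3,0,0,0,1],[0,-28.5,-9.3,0,0,0,1],[0,0,0,0,5.6,1.8,1],[0,0,0,3.4,0,0,1],[0,0,0,0,0,0,1]]'
cat >> h.py <<'E'
def cx_(yaw): y=np.radians(yaw);return np.array([np.cos(y),np.sin(y),0])
V=Rt(104.6,-18).T@(cx_(104.6)*.027+np.array([0,0,-.0066]))
def toO(yaw,tilt,O):
    M1=Rt(yaw,tilt);to(M1,tcp=np.array(O)-M1@V)
    o=get_obs();q=o["eef_rot"];M=Rot.from_quat([q[1],q[2],q[3],q[0]]).as_matrix();print("O now",(o["eef_pos"]+M@V).round(4))
E
python3 - <<'E'
from h import *
toO(98.7,-14.6,[.5248,-.0911,.135])
E
```

```text
time_s: 10.0
eef_pos: [0.5231, 0.2728, 0.1474]
eef_rot: [-0.611, 0.788, 0.06, -0.046]
wrist_force: [0.3, -0.0, -9.7]
opening: 0.714
t 10.0 p [0.5231 0.2728 0.1474] F [ 0.3 -0.  -9.7] T [ 0.66  0.08 -0.03] op 0.714
R cols x,y,z [[0.988, 0.151, 0.001], [0.039, -0.247, -0.968], [-0.146, 0.957, -0.25]] q [ 0.41  0.37  1.57 -0.26  1.28  0.34]
turn [-0.11 -0.01  0.07] then shift [ -53.3  104.8 -373. ] world tcp [ 0.5289 -0.1181  0.14  ]
O now [0.5189 0.2999 0.1425]
```

```bash
python3 -m jog '[[0,-14.5,-3.7,0,0,0,1],[-5.3,9,-37.7,0,0,0,1],[-5.3,9,-37.7,0,0,0,1],[-5.3,9,-37.7,0,0,0,1],[-5.3,9,-37.7,0,0,0,1],[-5.3,9,-37.7,0,0,0,1]]'
python3 -m jog '[[-5.3,10.5,-37.3,0,0,0,1],[-5.3,10.5,-37.3,0,0,0,1],[-5.3,10.5,-37.3,0,0,0,1],[-5.3,10.5,-37.3,0,0,0,1],[-5.3,10.5,-37.3,0,0,0,1],[0,0,0,0,0,0,1],[0,0,0,0,0,0,1]]'
python3 - <<'E'
from h import *
toO(98.7,-14.6,[.5248,-.0911,.135])
for n in("top","scene","wrist"):cv2.imwrite(f"pics/f_{n}.png",camera(n))
a=cv2.imread("pics/f_top.png");cv2.imwrite("pics/f1.png",cv2.resize(a[165:245,285:415],(780,480),interpolation=cv2.INTER_CUBIC))
a=cv2.imread("pics/f_scene.png");cv2.imwrite("pics/f2.png",cv2.resize(a[130:290,220:420],(800,640),interpolation=cv2.INTER_CUBIC)[:600])
E
```

```text
time_s: 10.5
eef_pos: [0.5244, 0.0762, 0.1648]
eef_rot: [-0.609, 0.789, 0.06, -0.048]
wrist_force: [0.7, 1.2, -9.0]
opening: 0.718
time_s: 11.08
eef_pos: [0.5276, -0.1198, 0.161]
eef_rot: [-0.61, 0.789, 0.058, -0.047]
wrist_force: [-0.2, 0.7, -9.3]
opening: 0.712
t 11.08 p [ 0.5276 -0.1198  0.161 ] F [-0.2  0.7 -9.3] T [0.79 0.11 0.01] op 0.712
R cols x,y,z [[0.989, 0.148, -0.003], [0.034, -0.25, -0.968], [-0.144, 0.957, -0.252]] q [-0.31  0.14  1.82 -0.26  1.08 -0.34]
turn [-0.01 -0.15 -0.22] then shift [ 1.6 19.9  6.7] world tcp [ 0.5289 -0.1181  0.14  ]
O now [ 0.5235 -0.0928  0.156 ]
```

View pics/f1.png

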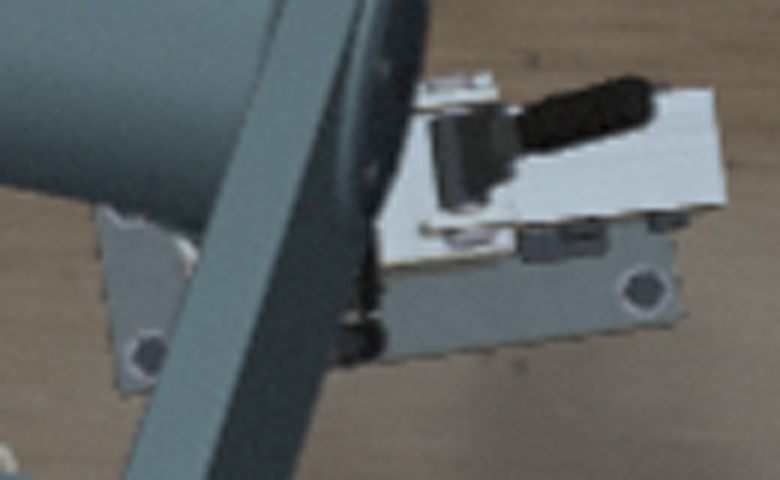

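View pics/f2.png

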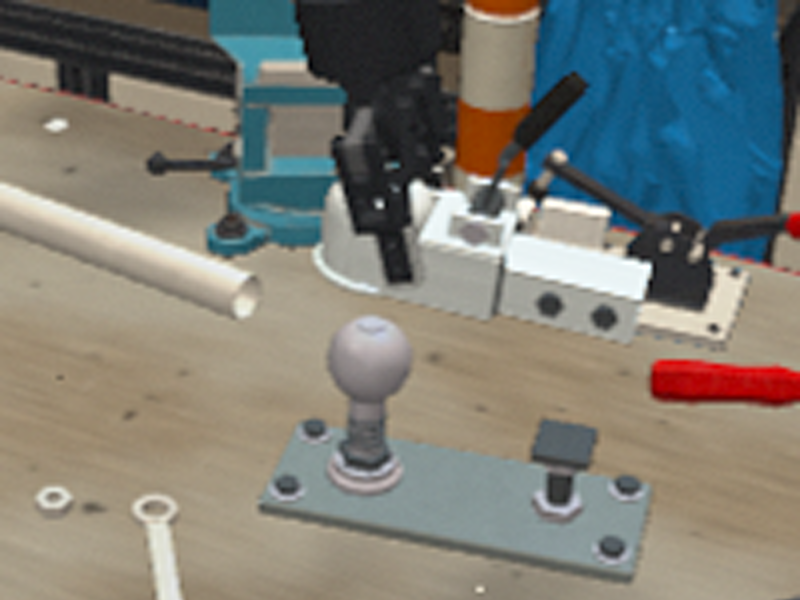

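View pics/f_wrist.png

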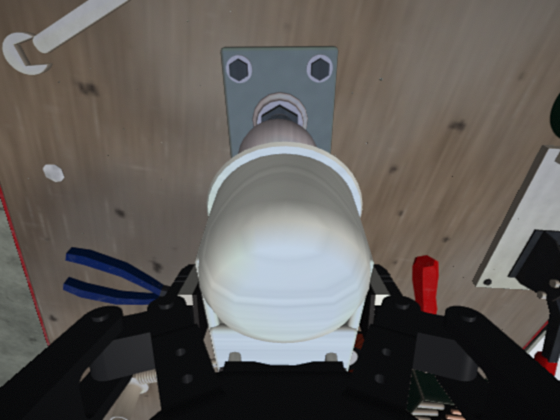

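Run:
```python
from h import *
o,M=st();m=camera_model("wrist")
for z in(.010,.013,.016):print("washer",z,ray("wrist",281,118,z,m).round(4))
b=[ray("wrist",u,v,.014,m) for u,v in((238,68),(320,68))];print("bolts",b,"mid",(b[0]+b[1])/2)
d=b[1]-b[0];print("yaw",np.degrees(np.arctan2(d[1],d[0]))+90)
# plate edge corners
b=[ray("wrist",u,v,.01,m) for u,v in((221,49),(337,46))];print("corners",b,np.linalg.norm(b[0]-b[1]))
# coupler rim in tool frame now: nose tip pt at its known z
Onow=o["eef_pos"]+M@V;print("O now",Onow)
for z in(Onow[2],Onow[2]+.004):
  p=ray("wrist",285,142,z+.002,m);print("nose",p.round(4),"O",(p-cx_(98.7)*.0345).round(4))
e=[ray("top",(U+.5)/6-.5+285,(Vv+.5)/6-.5+165,.177) for U,Vv in((712,88),(725,207))]
em=(e[0]+e[1])/2;print("stub end top",em,np.linalg.norm(e[0]-e[1]),"O",em+cx_(98.7)*.152)
```

```text
t 11.23 p [ 0.5283 -0.1166  0.1611] F [ 0.8 -0.4 -8.9] T [ 0.79  0.11 -0.  ] op 0.717
R cols x,y,z [[0.988, 0.153, -0.002], [0.036, -0.249, -0.968], [-0.148, 0.956, -0.251]] q [-0.3   0.14  1.82 -0.26  1.08 -0.34]
washer 0.01 [ 0.5206 -0.0893  0.01  ]
washer 0.013 [ 0.5205 -0.0884  0.013 ]
washer 0.016 [ 0.5204 -0.0875  0.016 ]
bolts [array([ 0.48242525, -0.05516167,  0.014     ]), array([ 0.54403674, -0.0456444 ,  0.014     ])] mid [ 0.513231   -0.05040304  0.014     ]
yaw 98.78120810956891
corners [array([ 0.46830425, -0.0444955 ,  0.01      ]), array([ 0.55385235, -0.02923748,  0.01      ])] 0.0868981249485664
O now [ 0.52412759 -0.08960583  0.1561425 ]
nose [ 0.5183 -0.0545  0.1581] O [ 0.5235 -0.0886  0.1581]
nose [ 0.5181 -0.053   0.1621] O [ 0.5233 -0.0871  0.1621]
stub end top [ 0.54288151 -0.2437537   0.177     ] 0.040968604909009144 O [ 0.51988987 -0.09350263  0.177     ]
```

Run:
```python
import cv2
a=cv2.imread("pics/f_wrist.png");cv2.imwrite("pics/f3.png",cv2.resize(a[40:240,190:390],(600,600),interpolation=cv2.INTER_CUBIC))
```

```text
(no output)
```

View pics/f3.png

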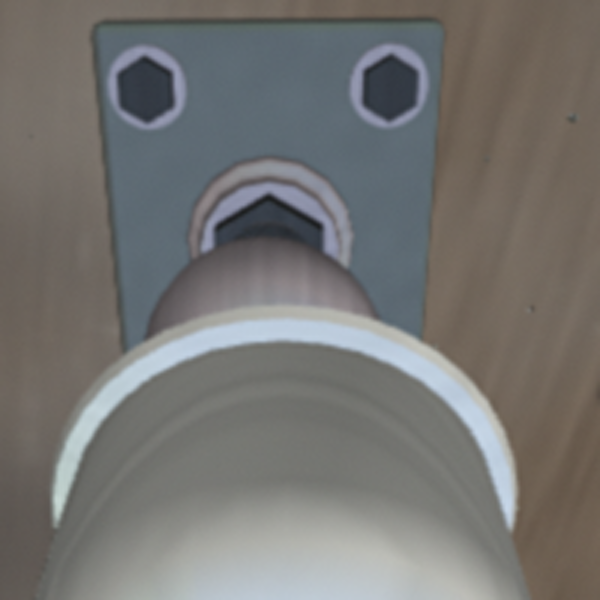

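Run:
```python
from h import *
r=lambda U,Vv,z:ray("top",(U+.5)/6-.5+285,(Vv+.5)/6-.5+165,z)
a=lambda d:np.degrees(np.arctan2(d[1],d[0]))
# bottom stub top edge; z falls toward tail (nose-up 3.4deg)
print(a(r(515,222,.182)-r(725,207,.177)),a(r(515,222,.177)-r(725,207,.177)))
print("end", a(r(712,88,.177)-r(725,207,.177))+90)
print("head bottom edge",a(r(385,265,.19)-r(510,250,.185)))
# cheek top edge
print("plate", a(r(390,357,.01)-r(680,322,.01)))
print("top stub edge",a(r(655,93,.179)-r(712,88,.177)))
```

```text
96.19016431151977 95.66468074591425
end 96.14907247394278
head bottom edge 99.21767541367156
plate 98.50283164661487
top stub edge 97.55513399146876
```

```bash
python3 -m jog '[[0,0,0,0,-1.45,-0.38,1],[-1,11,2.8,0,0,0,1],[-1,11,2.8,0,0,0,1],[-0.8,11,2.8,0,0,0,1],[0,0,0,0,0,0,1],[0,0,0,0,0,0,1]]'
python3 - <<'E'
from h import *
a=camera("wrist");cv2.imwrite("pics/g1.png",cv2.resize(a[20:220,190:390],(600,600),interpolation=cv2.INTER_CUBIC))
a=camera("scene");cv2.imwrite("pics/g2.png",cv2.resize(a[130:280,220:420],(800,600),interpolation=cv2.INTER_CUBIC))
toO(98.7,-14.6,[.521,-.0920,.122])
E
```

```text
time_s: 11.73
eef_pos: [0.5251, -0.1175, 0.126]
eef_rot: [-0.61, 0.788, 0.07, -0.056]
wrist_force: [-0.8, 0.5, -8.6]
opening: 0.721
t 11.83 p [ 0.5267 -0.1182  0.1279] F [ 0.1 -0.2 -9.1] T [0.74 0.1  0.06] op 0.714
R cols x,y,z [[0.984, 0.178, 0.0], [0.045, -0.248, -0.968], [-0.172, 0.952, -0.252]] q [-0.31  0.18  1.86 -0.27  1.   -0.35]
turn [0.01 1.51 0.41] then shift [-1.6  1.  -0.3] world tcp [ 0.5251 -0.119   0.127 ]
O now [ 0.5218 -0.0913  0.1229]
```

View pics/g1.png

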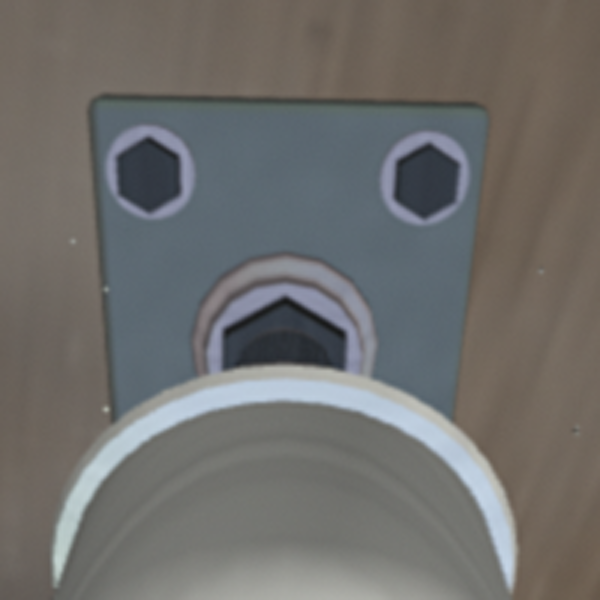

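View pics/g2.png

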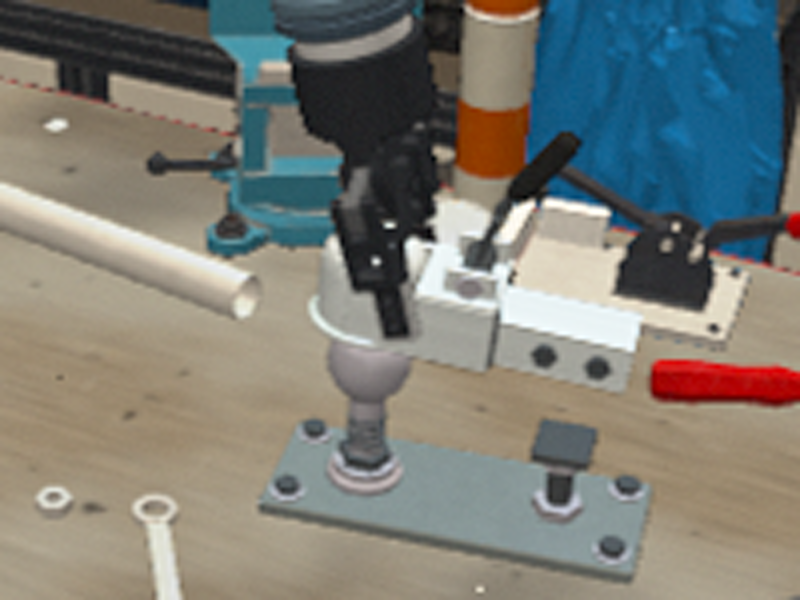

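```bash
python3 -m jog '[[0,4,1,0,0,0,1],[0,4,1,0,0,0,1],[0,0,0,0,0,0,1]]'
python3 -m jog '[[0,4,1,0,0,0,1],[0,4,1,0,0,0,1],[0,0,0,0,0,0,1]]'
python3 - <<'E'
from h import *
toO(98.7,-14.6,[.521,-.0920,.105])
E
```

```text
time_s: 12.08
eef_pos: [0.5261, -0.1182, 0.119]
eef_rot: [-0.609, 0.788, 0.07, -0.055]
wrist_force: [-0.9, -0.5, -8.7]
opening: 0.712
time_s: 12.33
eef_pos: [0.5258, -0.1182, 0.1104]
eef_rot: [-0.609, 0.788, 0.07, -0.055]
wrist_force: [-1.2, 0.3, -9.8]
opening: 0.713
t 12.33 p [ 0.5258 -0.1182  0.1104] F [-1.2  0.3 -9.8] T [ 0.75  0.2  -0.03] op 0.713
R cols x,y,z [[0.984, 0.178, -0.001], [0.044, -0.247, -0.968], [-0.172, 0.952, -0.251]] q [-0.31  0.21  1.87 -0.27  0.97 -0.34]
turn [-0.05  1.51  0.33] then shift [-0.8  0.6 -0.6] world tcp [ 0.5251 -0.119   0.11  ]
O now [ 0.521  -0.0913  0.1054]
```

```bash
python3 -m jog '[[0,3,0.8,0,0,0,1],[0,0,0,0,0,0,1]]'
python3 -m jog '[[0,3,0.8,0,0,0,1],[0,0,0,0,0,0,1]]'
python3 -m jog '[[0,2,0.5,0,0,0,1],[0,0,0,0,0,0,1]]'
python3 -m jog '[[0,2,0.5,0,0,0,1],[0,0,0,0,0,0,1]]'
```

```text
time_s: 12.5
eef_pos: [0.5262, -0.1183, 0.1078]
eef_rot: [-0.609, 0.788, 0.071, -0.055]
wrist_force: [-0.6, -0.5, -8.5]
opening: 0.714
time_s: 12.67
eef_pos: [0.5262, -0.1183, 0.1048]
eef_rot: [-0.609, 0.788, 0.071, -0.055]
wrist_force: [-0.2, -0.2, -9.8]
opening: 0.716
time_s: 12.83
eef_pos: [0.5263, -0.1184, 0.1029]
eef_rot: [-0.609, 0.788, 0.071, -0.055]
wrist_force: [0.0, -0.5, -10.0]
opening: 0.713
time_s: 13.0
eef_pos: [0.5262, -0.1184, 0.1008]
eef_rot: [-0.609, 0.788, 0.071, -0.055]
wrist_force: [-0.7, -0.7, -8.9]
opening: 0.717
```

```bash
python3 -m jog '[[0,2,0.5,0,0,0,1],[0,0,0,0,0,0,1]]'
python3 -m jog '[[0,2,0.5,0,0,0,1],[0,0,0,0,0,0,1]]'
python3 -m jog '[[0,2,0.5,0,0,0,1],[0,0,0,0,0,0,1]]'
python3 -m jog '[[0,2,0.5,0,0,0,1],[0,0,0,0,0,0,1]]'
```

```text
time_s: 13.17
eef_pos: [0.5261, -0.1184, 0.0986]
eef_rot: [-0.609, 0.788, 0.071, -0.055]
wrist_force: [-2.1, -0.6, -9.7]
opening: 0.717
time_s: 13.33
eef_pos: [0.5262, -0.1184, 0.0965]
eef_rot: [-0.609, 0.788, 0.071, -0.055]
wrist_force: [-1.3, -0.9, -9.7]
opening: 0.715
time_s: 13.5
eef_pos: [0.5262, -0.1184, 0.0945]
eef_rot: [-0.609, 0.788, 0.071, -0.055]
wrist_force: [-3.1, -0.5, -9.1]
opening: 0.716
time_s: 13.67
eef_pos: [0.5262, -0.1185, 0.0925]
eef_rot: [-0.609, 0.788, 0.071, -0.055]
wrist_force: [-3.8, -1.6, -8.6]
opening: 0.712
```

```bash
python3 -m jog '[[-0.8,1.5,0.4,0,0,0,1],[0,0,0,0,0,0,1]]'
python3 -m jog '[[-0.3,1.5,0.2,0,0,0,1],[0,0,0,0,0,0,1]]'
python3 -m jog '[[0,1.5,0.4,0,0,0,1],[0,0,0,0,0,0,1]]'
python3 -m jog '[[0,1.5,0.4,0,0,0,1],[0,0,0,0,0,0,1]]'
```

```text
time_s: 13.83
eef_pos: [0.5261, -0.1185, 0.0912]
eef_rot: [-0.609, 0.788, 0.071, -0.054]
wrist_force: [-0.6, -0.3, -9.3]
opening: 0.716
time_s: 14.0
eef_pos: [0.5258, -0.1188, 0.0897]
eef_rot: [-0.609, 0.788, 0.071, -0.054]
wrist_force: [0.1, -0.5, -10.3]
opening: 0.714
time_s: 14.17
eef_pos: [0.5257, -0.1188, 0.0881]
eef_rot: [-0.609, 0.788, 0.071, -0.054]
wrist_force: [0.2, -0.3, -9.3]
opening: 0.714
time_s: 14.33
eef_pos: [0.5253, -0.1189, 0.0865]
eef_rot: [-0.609, 0.788, 0.071, -0.055]
wrist_force: [0.0, -0.4, -9.9]
opening: 0.717
```

```bash
for i in 1; do python3 -m jog '[[0,1.5,0.4,0,0,0,1],[0,0,0,0,0,0,1]]'; done
python3 -m jog '[[0,1.5,0.4,0,0,0,1],[0,0,0,0,0,0,1]]'
python3 -m jog '[[0,1.0,0.3,0,0,0,1],[0,0,0,0,0,0,1]]'
python3 -m jog '[[0,1.0,0.3,0,0,0,1],[0,0,0,0,0,0,1]]'
```

```text
time_s: 14.5
eef_pos: [0.5252, -0.119, 0.0852]
eef_rot: [-0.609, 0.788, 0.071, -0.055]
wrist_force: [-3.0, -0.4, -7.2]
opening: 0.715
time_s: 14.67
eef_pos: [0.5256, -0.119, 0.0838]
eef_rot: [-0.609, 0.788, 0.071, -0.054]
wrist_force: [-2.4, -2.1, -6.6]
opening: 0.718
time_s: 14.83
eef_pos: [0.5259, -0.119, 0.0828]
eef_rot: [-0.609, 0.788, 0.071, -0.054]
wrist_force: [-1.6, -2.3, -5.1]
opening: 0.715
time_s: 15.0
eef_pos: [0.5259, -0.1189, 0.0817]
eef_rot: [-0.609, 0.788, 0.071, -0.054]
wrist_force: [-0.5, -3.2, -4.9]
opening: 0.711
```

```bash
python3 -m jog '[[0,1.0,0.3,0,0,0,1],[0,0,0,0,0,0,1]]'
python3 -m jog '[[0,1.0,0.3,0,0,0,1],[0,0,0,0,0,0,1]]'
python3 -m jog '[[0,1.0,0.3,0,0,0,1],[0,0,0,0,0,0,1]]'
python3 -m jog '[[0,1.0,0.3,0,0,0,1],[0,0,0,0,0,0,1]]'
```

```text
time_s: 15.17
eef_pos: [0.5258, -0.1189, 0.0805]
eef_rot: [-0.609, 0.788, 0.071, -0.054]
wrist_force: [0.5, -3.3, -4.6]
opening: 0.717
time_s: 15.33
eef_pos: [0.5257, -0.1188, 0.0794]
eef_rot: [-0.609, 0.788, 0.071, -0.054]
wrist_force: [-0.0, -2.6, -5.8]
opening: 0.718
time_s: 15.5
eef_pos: [0.5255, -0.1187, 0.0783]
eef_rot: [-0.609, 0.788, 0.071, -0.054]
wrist_force: [-0.7, -3.1, -4.4]
opening: 0.713
time_s: 15.67
eef_pos: [0.5253, -0.1186, 0.077]
eef_rot: [-0.609, 0.788, 0.071, -0.055]
wrist_force: [-0.2, -3.4, -8.3]
opening: 0.713
```

Run:
```python
from h import *
toO(98.7,-14.6,[.521,-.0920,.07])
```

```text
t 15.67 p [ 0.5253 -0.1186  0.077 ] F [-0.2 -3.4 -8.3] T [0.2  0.17 0.07] op 0.713
R cols x,y,z [[0.984, 0.178, 0.0], [0.045, -0.248, -0.968], [-0.172, 0.952, -0.252]] q [-0.31  0.26  1.88 -0.29  0.9  -0.32]
turn [-0.01  1.51  0.4 ] then shift [-0.2  2.   0.1] world tcp [ 0.5251 -0.119   0.075 ]
O now [ 0.5204 -0.0917  0.072 ]
```

```bash
python3 -m jog '[[0,1.0,-0.2,0,0,0,1],[0,0,0,0,0,0,1]]'
python3 -m jog '[[0,0.7,0.2,0,0,0,1],[0,0,0,0,0,0,1]]'
python3 -m jog '[[0,0.7,0.2,0,0,0,1],[0,0,0,0,0,0,1]]'
```

```text
time_s: 15.83
eef_pos: [0.5253, -0.1186, 0.0761]
eef_rot: [-0.609, 0.788, 0.071, -0.055]
wrist_force: [0.2, 0.5, -5.0]
opening: 0.713
time_s: 16.0
eef_pos: [0.5254, -0.1187, 0.0757]
eef_rot: [-0.609, 0.788, 0.071, -0.055]
wrist_force: [-1.5, 3.0, -2.7]
opening: 0.714
time_s: 16.17
eef_pos: [0.5255, -0.1187, 0.0751]
eef_rot: [-0.609, 0.788, 0.071, -0.055]
wrist_force: [-1.9, 4.0, 0.5]
opening: 0.715
```

```bash
python3 -m jog '[[0,0.5,0.4,0,0,0,1],[0,0,0,0,0,0,1]]'
python3 -m jog '[[0,0.5,0.3,0,0,0,1],[0,0,0,0,0,0,1]]'
python3 -m jog '[[0,0.5,0.2,0,0,0,1],[0,0,0,0,0,0,1]]'
```

```text
time_s: 16.33
eef_pos: [0.5256, -0.1187, 0.075]
eef_rot: [-0.609, 0.788, 0.071, -0.055]
wrist_force: [-4.6, 4.2, 4.2]
opening: 0.713
time_s: 16.5
eef_pos: [0.5256, -0.1188, 0.075]
eef_rot: [-0.609, 0.788, 0.071, -0.054]
wrist_force: [-6.2, 4.0, 9.4]
opening: 0.713
time_s: 16.67
eef_pos: [0.5257, -0.1188, 0.075]
eef_rot: [-0.609, 0.788, 0.071, -0.054]
wrist_force: [-9.0, 5.0, 14.0]
opening: 0.717
```

```bash
python3 -m jog '[[-0.8,0.4,0.1,0,0,0,1],[0,0,0,0,0,0,1]]'
python3 -m jog '[[-0.2,0.4,-0.2,0,0,0,1],[0,0,0,0,0,0,1]]'
python3 -m jog '[[0,0,0,0,0,0,1],[0,0,0,0,0,0,1],[0,0,0,0,0,0,1]]'
python3 - <<'E'
from h import *
a=camera("scene");cv2.imwrite("pics/h2.png",cv2.resize(a[130:280,220:420],(800,600),interpolation=cv2.INTER_CUBIC))
toO(98.7,-14.6,[.521,-.0920,.07])
E
```

```text
time_s: 16.83
eef_pos: [0.5257, -0.1188, 0.075]
eef_rot: [-0.609, 0.788, 0.071, -0.054]
wrist_force: [-7.4, 7.1, 12.8]
opening: 0.719
time_s: 17.0
eef_pos: [0.5257, -0.1188, 0.0749]
eef_rot: [-0.609, 0.788, 0.072, -0.054]
wrist_force: [-8.0, 9.5, 17.0]
opening: 0.717
time_s: 17.25
eef_pos: [0.5257, -0.1188, 0.0749]
eef_rot: [-0.609, 0.788, 0.072, -0.054]
wrist_force: [-7.0, 8.8, 17.4]
opening: 0.718
t 17.3 p [ 0.5257 -0.1188  0.0749] F [-6.7  9.1 16.7] T [ 0.27  1.02 -0.56] op 0.716
R cols x,y,z [[0.984, 0.178, 0.003], [0.048, -0.249, -0.967], [-0.172, 0.952, -0.253]] q [-0.31  0.26  1.89 -0.29  0.89 -0.32]
turn [0.07 1.47 0.54] then shift [-0.6 -0.  -0.2] world tcp [ 0.5251 -0.119   0.075 ]
O now [ 0.5208 -0.0919  0.0699]
```

View pics/h2.png

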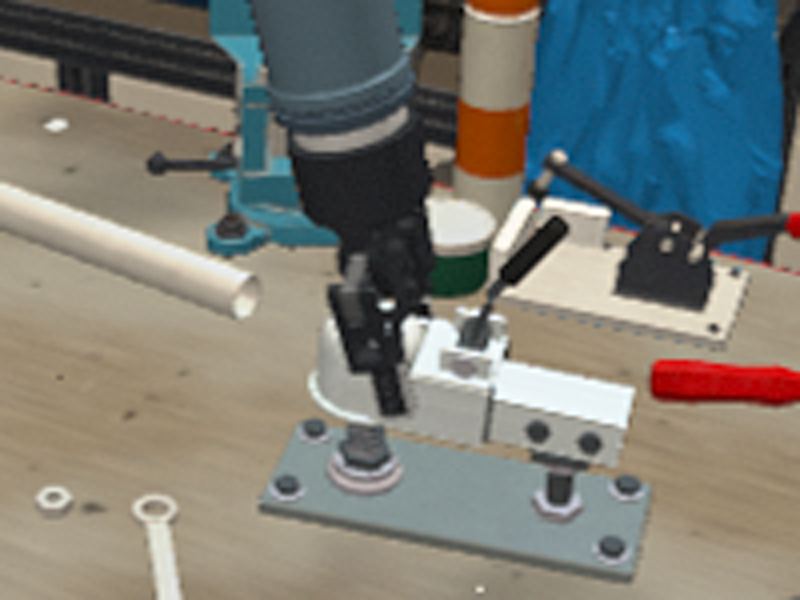

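```bash
python3 -m jog '[[0,0,0,0,0,0,-1],[0,0,0,0,0,0,-1],[0,0,0,0,0,0,-1],[0,0,0,0,0,0,-1],[0,-30,0,0,0,0,-1],[0,-35,0,0,0,0,-1],[0,-35,0,0,0,0,-1]]'
python3 -m jog '[[0,0,0,5,0,0,1],[0,0,0,5,0,0,1],[0,0,0,4.6,0,0,1],[0,0,0,0,0,0,1],[0,0,0,0,0,0,1],[0,0,0,0,0,0,1]]'
python3 - <<'E'
from h import *
a=camera("scene");cv2.imwrite("pics/i1.png",cv2.resize(a[130:280,220:420],(800,600),interpolation=cv2.INTER_CUBIC))
a=camera("wrist");cv2.imwrite("pics/i2.png",a)
to(Rt(100.2,0),tcp=[.5205,-.092,.130])
E
```

```text
time_s: 17.88
eef_pos: [0.519, -0.094, 0.1694]
eef_rot: [-0.609, 0.788, 0.07, -0.055]
wrist_force: [1.0, 0.0, 0.7]
opening: 1.001
time_s: 18.38
eef_pos: [0.5195, -0.0942, 0.1687]
eef_rot: [-0.704, 0.705, 0.063, -0.063]
wrist_force: [-0.3, 0.0, -0.9]
opening: 0.139
t 18.48 p [ 0.5195 -0.0935  0.1688] F [0.4 0.4 0.1] T [ 0.   -0.02 -0.01] op 0.005
R cols x,y,z [[0.984, 0.179, -0.001], [-0.001, -0.001, -1.0], [-0.179, 0.984, -0.001]] q [-0.4   0.14  1.78 -0.    1.21 -0.58]
turn [ 0.05  0.1  -0.04] then shift [ 1.2 38.8  1.3] world tcp [ 0.5205 -0.092   0.13  ]
```

View pics/i1.png

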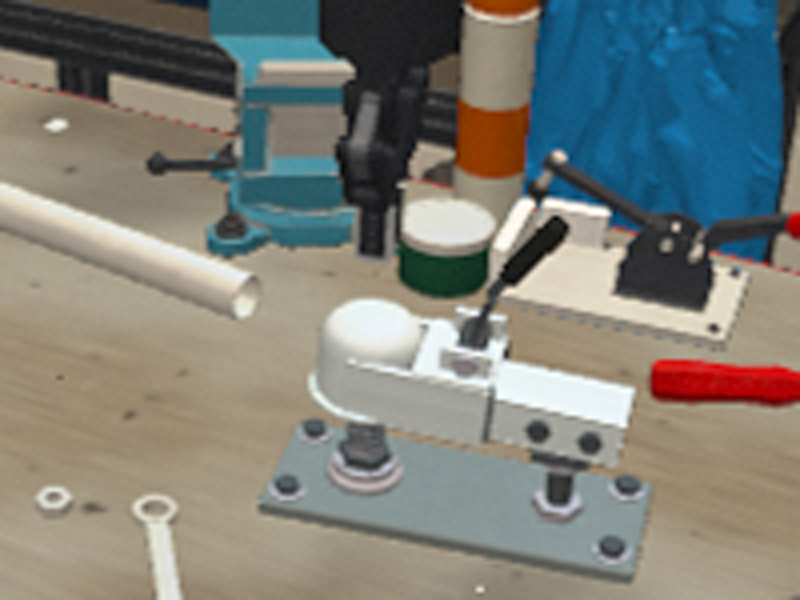

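View pics/i2.png

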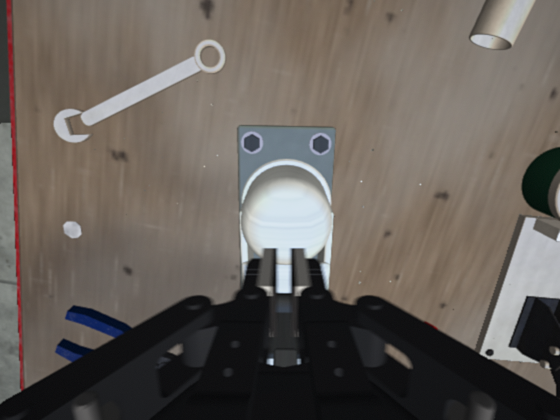

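```bash
python3 -m jog '[[1,12,1,0,0,0,1],[0,12,0,0,0,0,1],[0,12,0,0,0,0,1],[0,0,0,0,0,0,1],[0,0,0,0,0,0,1]]'
python3 -m jog '[[0,2,0,0,0,0,1],[0,0,0,0,0,0,1]]'
python3 -m jog '[[0,2,0,0,0,0,1],[0,0,0,0,0,0,1]]'
python3 -m jog '[[0,1.5,0,0,0,0,1],[0,0,0,0,0,0,1]]'
```

```text
time_s: 18.9
eef_pos: [0.5197, -0.0924, 0.1316]
eef_rot: [0.705, -0.704, -0.062, 0.064]
wrist_force: [-0.1, -0.0, 0.1]
opening: 0.001
time_s: 19.07
eef_pos: [0.521, -0.0931, 0.1314]
eef_rot: [-0.704, 0.704, 0.063, -0.063]
wrist_force: [-0.2, 0.3, 0.7]
opening: -0.003
time_s: 19.23
eef_pos: [0.5209, -0.0932, 0.1295]
eef_rot: [-0.704, 0.704, 0.063, -0.063]
wrist_force: [-0.2, 0.2, -1.0]
opening: 0.003
time_s: 19.4
eef_pos: [0.5208, -0.0931, 0.1278]
eef_rot: [-0.704, 0.704, 0.063, -0.063]
wrist_force: [0.1, -0.1, -0.2]
opening: 0.0
```

```bash
python3 -m jog '[[0,1.5,0,0,0,0,1],[0,0,0,0,0,0,1]]'
python3 -m jog '[[0,1,0,0,0,0,1],[0,0,0,0,0,0,1]]'
python3 -m jog '[[0,1,0,0,0,0,1],[0,0,0,0,0,0,1]]'
python3 -m jog '[[0,0.6,0,0,0,0,1],[0,0,0,0,0,0,1]]'
```

```text
time_s: 19.57
eef_pos: [0.5207, -0.093, 0.1262]
eef_rot: [0.704, -0.704, -0.063, 0.063]
wrist_force: [0.5, 0.5, -0.3]
opening: -0.003
time_s: 19.73
eef_pos: [0.5207, -0.093, 0.1252]
eef_rot: [0.704, -0.704, -0.063, 0.063]
wrist_force: [0.7, 0.6, -0.7]
opening: 0.002
time_s: 19.9
eef_pos: [0.5208, -0.093, 0.1242]
eef_rot: [0.704, -0.704, -0.063, 0.063]
wrist_force: [-0.0, 0.3, -0.5]
opening: -0.0
time_s: 20.07
eef_pos: [0.5209, -0.093, 0.124]
eef_rot: [-0.704, 0.704, 0.063, -0.063]
wrist_force: [-1.3, 0.2, 0.8]
opening: -0.001
```

Contact at z≈0.124, just where the crown should be when home (0.070+0.054). Press on gently.

```bash
python3 -m jog '[[0,0.6,0,0,0,0,1],[0,0,0,0,0,0,1]]'
python3 -m jog '[[0,0.5,0,0,0,0,1],[0,0,0,0,0,0,1]]'
python3 -m jog '[[0,0.4,0,0,0,0,1],[0,0,0,0,0,0,1]]'
```

```text
time_s: 20.23
eef_pos: [0.5209, -0.0931, 0.1238]
eef_rot: [-0.704, 0.704, 0.063, -0.063]
wrist_force: [-1.8, 2.0, 6.5]
opening: -0.003
time_s: 20.4
eef_pos: [0.521, -0.0931, 0.1237]
eef_rot: [-0.704, 0.704, 0.063, -0.063]
wrist_force: [-4.4, 0.4, 9.9]
opening: 0.004
time_s: 20.57
eef_pos: [0.521, -0.093, 0.1237]
eef_rot: [-0.704, 0.704, 0.064, -0.063]
wrist_force: [-5.4, 1.4, 12.2]
opening: -0.003
```

```bash
python3 -m jog '[[0,0.5,0,0,0,0,1],[0,0,0,0,0,0,1]]'
python3 -m jog '[[0,0.5,0,0,0,0,1],[0,0,0,0,0,0,1]]'
python3 -m jog '[[0,0.4,0,0,0,0,1],[0,0,0,0,0,0,1],[0,0,0,0,0,0,1],[0,0,0,0,0,0,1]]'
```

```text
time_s: 20.73
eef_pos: [0.521, -0.0931, 0.1236]
eef_rot: [-0.704, 0.704, 0.064, -0.063]
wrist_force: [-5.7, 2.0, 15.5]
opening: 0.001
time_s: 20.9
eef_pos: [0.5211, -0.093, 0.1235]
eef_rot: [-0.704, 0.704, 0.064, -0.063]
wrist_force: [-7.7, 2.4, 18.8]
opening: -0.001
time_s: 21.23
eef_pos: [0.5211, -0.093, 0.1235]
eef_rot: [-0.704, 0.704, 0.064, -0.063]
wrist_force: [-9.6, 2.7, 21.2]
opening: 0.002
```

```bash
python3 -m jog '[[0,-20,0,0,0,0,1],[0,-35,0,0,0,0,1],[0,0,30,0,0,0,1],[0,0,0,0,0,0,1]]'
python3 - <<'E'
from h import *
for n in("top","scene","wrist"):cv2.imwrite(f"pics/j_{n}.png",camera(n))
a=cv2.imread("pics/j_top.png");cv2.imwrite("pics/j1.png",cv2.resize(a[165:245,285:415],(780,480),interpolation=cv2.INTER_CUBIC))
a=cv2.imread("pics/j_scene.png");cv2.imwrite("pics/j2.png",cv2.resize(a[130:280,220:420],(800,600),interpolation=cv2.INTER_CUBIC))
st()
E
```

```text
time_s: 21.57
eef_pos: [0.516, -0.0612, 0.1778]
eef_rot: [0.704, -0.704, -0.065, 0.062]
wrist_force: [-0.7, 0.2, -1.1]
opening: 0.004
t 21.72 p [ 0.5151 -0.0633  0.1754] F [ 0.4  0.7 -1.5] T [-0.02  0.05 -0.01] op -0.001
R cols x,y,z [[0.984, 0.179, -0.0], [-0.0, -0.0, -1.0], [-0.179, 0.984, -0.0]] q [-0.35  0.11  1.8  -0.    1.23 -0.53]
```

View pics/j1.png

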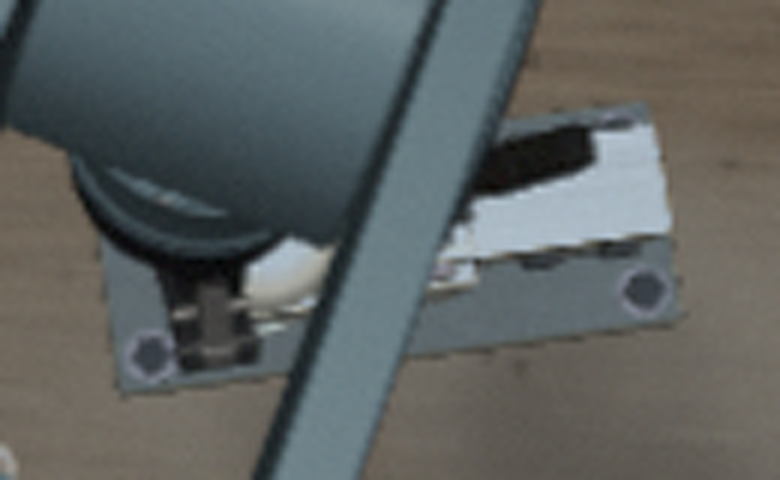

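View pics/j2.png

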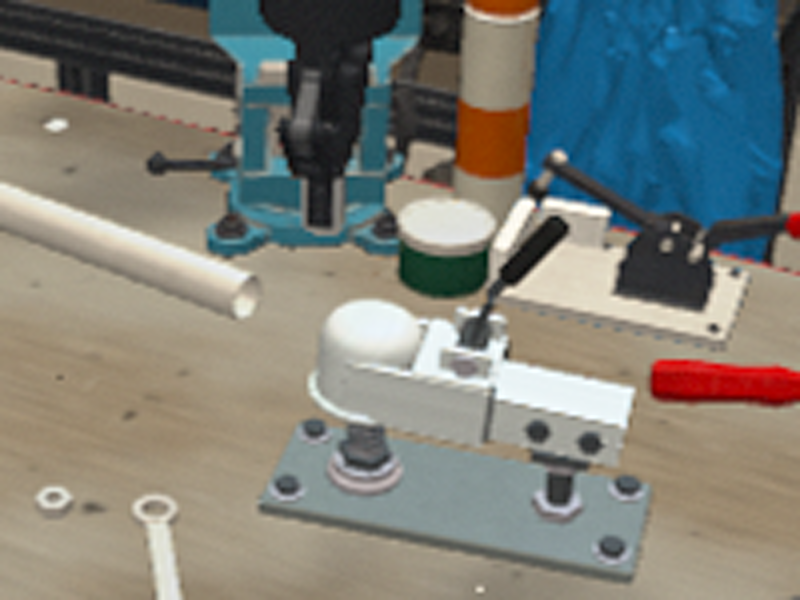

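View pics/j_wrist.png

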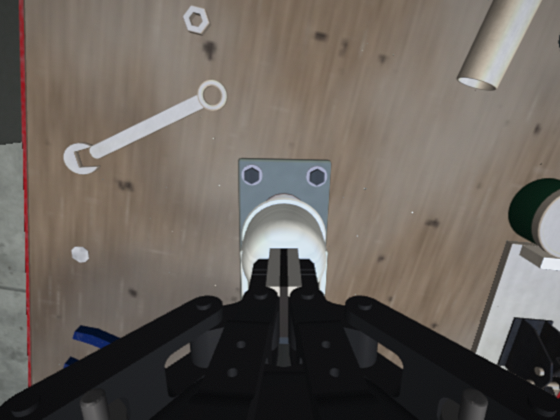

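Run:
```python
from h import *
def tri(pt,ps):
    A=[];b=[]
    for n,p in(("top",pt),("scene",ps)):
        m=camera_model(n);T=np.array(m["pose"]);d=T[:3,:3]@np.linalg.solve(m["K"],[*p,1.]);d/=np.linalg.norm(d)
        Q=np.eye(3)-np.outer(d,d);A.append(Q);b.append(Q@T[:3,3])
    x=np.linalg.lstsq(np.vstack(A),np.hstack(b),rcond=None)[0];return x,[np.linalg.norm(A[i]@x-b[i]) for i in(0,1)]
t=lambda U,V:((U+.5)/6-.5+285,(V+.5)/6-.5+165)
s=lambda U,V:((U+.5)/4-.5+220,(V+.5)/4-.5+130)
x,r=tri(t(588,145),s(558,227));print("tip",x,r)
O=np.array([.5207,-.092,.070])
for yaw in(98.7,):
  d=x-O;print("s",-d@cx_(yaw),"lat",d@np.array([-np.sin(np.radians(yaw)),np.cos(np.radians(yaw)),0]),"z",x[2])
# coupler pitch/yaw: stub end in top
r=lambda U,Vv,z:ray("top",(U+.5)/6-.5+285,(Vv+.5)/6-.5+165,z)
e=[r(655,122,.092),r(672,233,.092)];print("stub end",(e[0]+e[1])/2,np.linalg.norm(e[0]-e[1]))
a=lambda d:np.degrees(np.arctan2(d[1],d[0]))
print(a(r(480,260,.095)-r(672,233,.091)))
for z in(.185,):
  p=O-.085*cx_(98.7);print("tool target above",p)
to(Rt(100.2,0),tcp=np.r_[(O-.058*cx_(98.7))[:2],.178])
```

```text
tip [ 0.53833519 -0.19522651  0.19964307] [np.float64(0.0006097203592137144), np.float64(0.0006097203592130327)]
s 0.10470628683693808 lat -0.0018181481989602765 z 0.19964306508075255
stub end [ 0.54603015 -0.24224475  0.092     ] 0.04157905255755894
99.9709885537704
tool target above [ 0.53355717 -0.17602198  0.07      ]
t 21.72 p [ 0.5151 -0.0633  0.1754] F [ 0.4  0.7 -1.5] T [-0.02  0.05 -0.01] op -0.001
R cols x,y,z [[0.984, 0.179, -0.0], [-0.0, -0.0, -1.0], [-0.179, 0.984, -0.0]] q [-0.35  0.11  1.8  -0.    1.23 -0.53]
turn [ 0.    0.11 -0.01] then shift [ -1.1  -2.6 -87.2] world tcp [ 0.5295 -0.1493  0.178 ]
```

```bash
python3 -m jog '[[-0.5,-2,-29,0,0,0,1],[-0.5,0,-29,0,0,0,1],[0,0,-29,0,0,0,1],[0,0,0,0,0,0,1],[0,0,0,0,0,0,1]]'
python3 - <<'E'
from h import *
cv2.imwrite("pics/k1.png",cv2.resize(camera("scene")[130:280,220:420],(800,600),interpolation=cv2.INTER_CUBIC))
cv2.imwrite("pics/k2.png",camera("wrist"))
O=np.array([.5207,-.092,.070])
to(Rt(100.2,0),tcp=np.r_[(O-.058*cx_(98.7))[:2],.178])
E
```

```text
time_s: 22.13
eef_pos: [0.5295, -0.151, 0.1768]
eef_rot: [0.705, -0.704, -0.062, 0.062]
wrist_force: [-0.6, 0.5, 0.5]
opening: 0.003
t 22.23 p [ 0.5293 -0.1491  0.1769] F [-0.6  0.3 -0. ] T [-0.05 -0.02 -0.01] op -0.002
R cols x,y,z [[0.984, 0.177, -0.001], [-0.001, 0.001, -1.0], [-0.177, 0.984, 0.001]] q [-0.49  0.18  1.72  0.    1.24 -0.67]
turn [-0.08  0.01 -0.06] then shift [ 0.1 -1.1 -0.3] world tcp [ 0.5295 -0.1493  0.178 ]
```

View pics/k1.png

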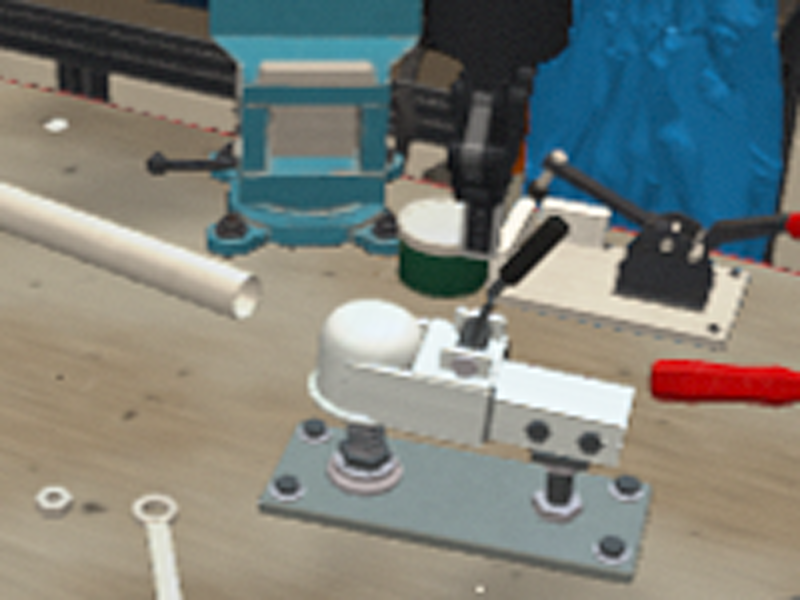

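View pics/k2.png

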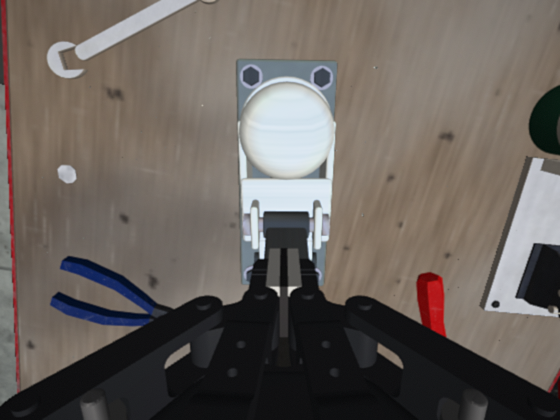

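```bash
python3 -m jog '[[0,0,-10,0,0,0,1],[0,0,-9,0,0,0,1],[0,4.5,-7.4,0,0,0,1],[0,4.5,-7.3,0,0,0,1],[0,0,0,0,0,0,1]]'
python3 - <<'E'
from h import *
cv2.imwrite("pics/l1.png",cv2.resize(camera("scene")[130:280,220:420],(800,600),interpolation=cv2.INTER_CUBIC))
st()
E
```

```text
time_s: 22.65
eef_pos: [0.5358, -0.1837, 0.1678]
eef_rot: [0.704, -0.704, -0.063, 0.063]
wrist_force: [-0.3, -0.7, 0.2]
opening: -0.001
t 22.7 p [ 0.5356 -0.1831  0.168 ] F [0.2 1.2 0.5] T [ 0.01 -0.   -0.02] op 0.002
R cols x,y,z [[0.984, 0.177, -0.001], [-0.001, 0.001, -1.0], [-0.177, 0.984, 0.001]] q [-0.54  0.23  1.69  0.    1.23 -0.72]
```

View pics/l1.png

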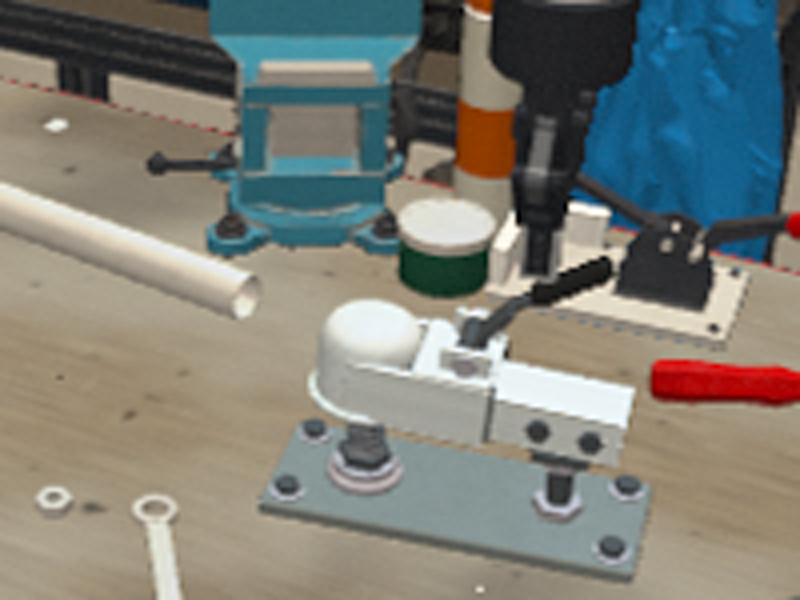

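```bash
python3 -m jog '[[0,5,-9,0,0,0,1],[0,7,-7,0,0,0,1],[0,7.5,-5,0,0,0,1],[0,7.5,-4,0,0,0,1],[0,0,0,0,0,0,1]]'
python3 -m jog '[[0,2,-1,0,0,0,1],[0,0,0,0,0,0,1]]'
python3 -m jog '[[0,2,-1,0,0,0,1],[0,0,0,0,0,0,1]]'
python3 -m jog '[[0,2,0,0,0,0,1],[0,0,0,0,0,0,1]]'
python3 - <<'E'
from h import *
cv2.imwrite("pics/l2.png",cv2.resize(camera("scene")[130:280,220:420],(800,600),interpolation=cv2.INTER_CUBIC))
st()
E
```

```text
time_s: 23.12
eef_pos: [0.5394, -0.2075, 0.1395]
eef_rot: [0.705, -0.704, -0.062, 0.064]
wrist_force: [-0.3, 0.1, -0.4]
opening: -0.001
time_s: 23.28
eef_pos: [0.5403, -0.208, 0.1393]
eef_rot: [0.704, -0.704, -0.063, 0.063]
wrist_force: [-0.9, -0.2, 0.4]
opening: 0.003
time_s: 23.45
eef_pos: [0.5409, -0.209, 0.1379]
eef_rot: [-0.704, 0.704, 0.064, -0.063]
wrist_force: [-0.3, 0.3, 0.2]
opening: 0.004
time_s: 23.62
eef_pos: [0.5409, -0.209, 0.1359]
eef_rot: [-0.704, 0.704, 0.064, -0.063]
wrist_force: [0.3, 1.1, 0.4]
opening: 0.003
t 23.67 p [ 0.5408 -0.209   0.1359] F [-0.5 -0.3  0.4] T [ 0.01 -0.01 -0.04] op -0.004
R cols x,y,z [[0.984, 0.178, 0.001], [0.001, -0.0, -1.0], [-0.178, 0.984, -0.0]] q [-0.57  0.29  1.68  0.    1.17 -0.75]
```

View pics/l2.png

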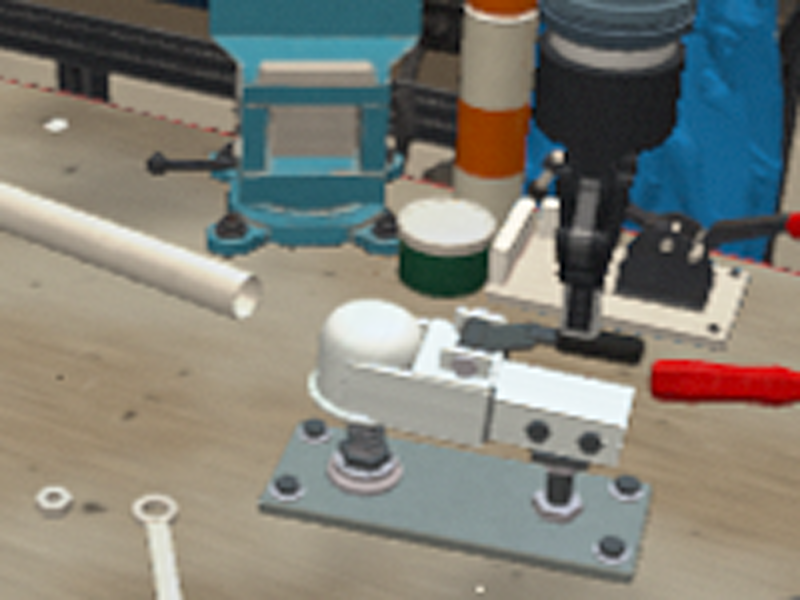

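```bash
python3 -m jog '[[0,1.5,0,0,0,0,1],[0,0,0,0,0,0,1]]'
python3 -m jog '[[0,1.5,0,0,0,0,1],[0,0,0,0,0,0,1]]'
python3 -m jog '[[0,1,0,0,0,0,1],[0,0,0,0,0,0,1]]'
python3 -m jog '[[0,1,0,0,0,0,1],[0,0,0,0,0,0,1]]'
```

```text
time_s: 23.83
eef_pos: [0.5408, -0.209, 0.1343]
eef_rot: [-0.704, 0.704, 0.063, -0.063]
wrist_force: [0.6, -0.6, 0.6]
opening: 0.001
time_s: 24.0
eef_pos: [0.541, -0.2093, 0.1334]
eef_rot: [-0.704, 0.704, 0.064, -0.063]
wrist_force: [-0.4, -1.1, 3.6]
opening: 0.006
time_s: 24.17
eef_pos: [0.5412, -0.2093, 0.1332]
eef_rot: [-0.704, 0.705, 0.064, -0.063]
wrist_force: [-2.4, 0.9, 8.0]
opening: -0.0
time_s: 24.33
eef_pos: [0.5414, -0.2093, 0.133]
eef_rot: [-0.704, 0.705, 0.064, -0.063]
wrist_force: [-4.5, 1.4, 13.8]
opening: -0.001
```

```bash
python3 -m jog '[[0,-10,0,0,0,0,1],[0,-40,0,0,0,0,1],[0,-40,0,0,0,0,1],[0,-40,0,0,0,0,1],[0,0,40,0,0,0,1],[0,0,40,0,0,0,1],[0,0,0,0,0,0,1],[0,0,0,0,0,0,1]]'
python3 -m jog '[[0,-20,40,0,0,0,1],[0,-20,40,0,0,0,1],[0,-20,40,0,0,0,1],[0,-20,40,0,0,0,1],[0,0,0,0,0,0,1],[0,0,0,0,0,0,1]]'
python3 - <<'E'
from h import *
for n in("top","scene","wrist"):cv2.imwrite(f"pics/m_{n}.png",camera(n))
a=cv2.imread("pics/m_top.png");cv2.imwrite("pics/m1.png",cv2.resize(a[165:245,285:415],(780,480),interpolation=cv2.INTER_CUBIC))
a=cv2.imread("pics/m_scene.png");cv2.imwrite("pics/m2.png",cv2.resize(a[180:255,280:400],(800,500),interpolation=cv2.INTER_CUBIC))
st()
E
```

```text
time_s: 25.0
eef_pos: [0.5262, -0.1285, 0.2612]
eef_rot: [0.704, -0.704, -0.065, 0.064]
wrist_force: [-0.6, -1.4, -0.7]
opening: -0.003
time_s: 25.5
eef_pos: [0.5006, 0.0171, 0.3366]
eef_rot: [-0.704, 0.705, 0.065, -0.063]
wrist_force: [0.3, -0.2, -0.4]
opening: 0.003
t 25.65 p [0.4998 0.0151 0.3341] F [ 0.4 -0.4 -0.3] T [-0.02  0.02 -0.05] op -0.001
R cols x,y,z [[0.984, 0.177, -0.002], [-0.002, -0.0, -1.0], [-0.177, 0.984, 0.0]] q [-0.21 -0.06  1.65 -0.    1.55 -0.38]
```

View pics/m1.png

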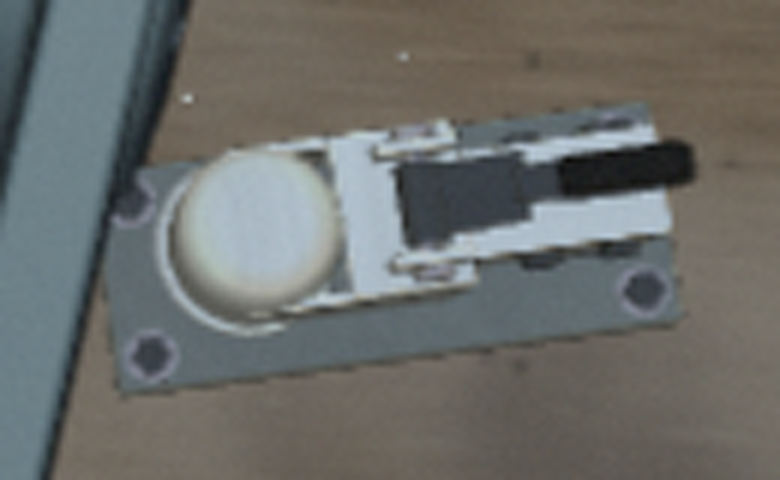

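View pics/m2.png

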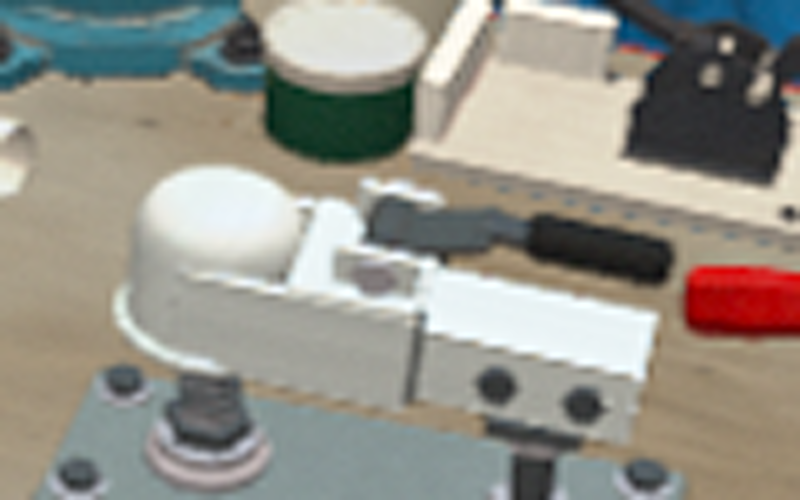

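View pics/m_wrist.png

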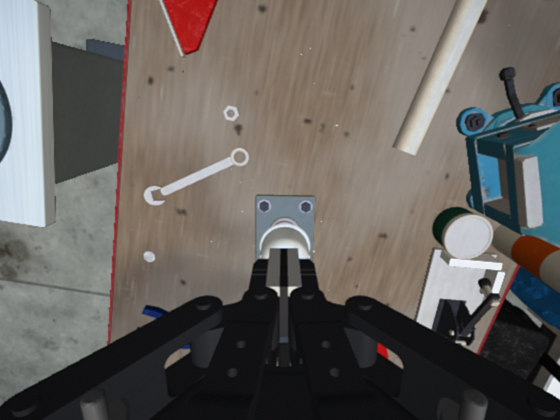

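Run:
```python
from h import *
def tri(pt,ps):
    A=[];b=[]
    for n,p in(("top",pt),("scene",ps)):
        m=camera_model(n);T=np.array(m["pose"]);d=T[:3,:3]@np.linalg.solve(m["K"],[*p,1.]);d/=np.linalg.norm(d)
        Q=np.eye(3)-np.outer(d,d);A.append(Q);b.append(Q@T[:3,3])
    return np.linalg.lstsq(np.vstack(A),np.hstack(b),rcond=None)[0]
t=lambda U,V:((U+.5)/6-.5+285,(V+.5)/6-.5+165)
k=800/120
s=lambda U,V:((U+.5)/k-.5+280,(V+.5)/k-.5+180)
g0=tri(t(562,173),s(530,232));g1=tri(t(692,163),s(670,262));print(g0,g1,"slope",np.degrees(np.arctan2(g0[2]-g1[2],np.linalg.norm((g0-g1)[:2]))))
e0=tri(t(657,128),s(658,312));e1=tri(t(672,233),s(645,383));print("stub corners?",e0,e1)
a=lambda U,V,z:ray("top",*t(U,V),z)
d=a(258,238,.115);em=(a(656,128,.094)+a(671,233,.094))/2;print("dome",d,"stub end",em,np.linalg.norm((d-em)[:2]),np.degrees(np.arctan2(*(d-em)[[1,0]])))
```

```text
[ 0.54123885 -0.19997028  0.12670842] [ 0.54652142 -0.24685406  0.12523996] slope 1.7827193637192305
stub corners? [ 0.56485899 -0.24102556  0.09214747] [ 0.52675624 -0.24789958  0.08831875]
dome [ 0.51636714 -0.09260526  0.115     ] stub end [ 0.5445843  -0.24184863  0.094     ] 0.1518874251456118 100.7064275950572
```

```bash
python3 -c "
from bench import *
print(hand_in(),get_obs()['time_s'])"
```

```text
the job is handed in; nothing more can be done
the job is handed in; nothing more can be done
```

The coupler is hitched on the tow ball with the lever pushed down, and the job is handed in (at about 25.7 s by the robot clock). I got no verdict back, so what follows rests on my own checks.

- **Lever up:** I gripped the rubber and turned it up to its stop on the bench. The scene picture showed it fully raised and the coupler still flat.
- **Pressing home:** I carried the coupler over by its cheeks and lowered it in small steps. The friction pads touched and it stopped hard 11 mm later, as expected. After letting go I pressed the crown with shut fingers. Contact was at 124 mm, where the crown should be when home, and it did not move up to 21 N.
- **Lever down:** I pushed it down its arc and it stopped hard, with the fingertip at 133 mm and 14 N.
- **Last pictures:** the stub is on the rest, and the coupler is in line with the stand within about 2°. It stands about 3° nose up, which I worked out from the ball and rest heights and did not measure. The bystanders I could see looked undisturbed, but I did not measure them. The arm is well clear.

Some checks were loose or disagreed:

- **Lever angle:** its slope from the final pictures works out at about 0.03 rad, give or take 0.03. The 0.05 limit is met, but my evidence for that is mainly the hard stop and the grip's height (126 mm against 125 mm expected).
- **Camera offsets:** the top and wrist cameras disagreed by 3 to 4 mm sideways. I went by the wrist view and by the contact forces.
- **Crown force:** this was inferred from the wrist force, not read directly.

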